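Clear the carving bench: stop, gather offcuts, tip, reset

TASK

Press the red mushroom stop right down so the disc sander is off, then gather all the wood offcuts lying on the bench into the scoop tray with the ones already in it, with the tray standing on the bench. Tip the trayful into the green scrap bin, see that every offcut ends up in the bin, and set the empty tray back flat on the middle of its blue mat. Last of all, twist the red mushroom clockwise to its end stop to reset it, let go, and leave the carved figure, the mallet and the gouges alone throughout.

Things in the scene. Friction and masses are not known exactly. Their poses are not given: they have to be found in the camera images.
- loose1: pale block-shaped wood offcut 46 x 28 mm and 26 mm high (its x, y, z axes), about 22 g; origin at its centre; starts lying flat on the open bench, at any yaw; may be absent
- loose2: mid-brown block-shaped wood offcut 46 x 28 mm and 26 mm high (its x, y, z axes), stepped: the top 12 mm is only 30 mm long (towards -x) at full width, about 22 g; origin at its centre; starts lying flat on the open bench, at any yaw; may be absent
- loose3: dark block-shaped wood offcut 46 x 28 mm and 26 mm high (its x, y, z axes), about 22 g; origin at its centre; starts lying flat on the open bench, at any yaw; may be absent
- loose4: pale block-shaped wood offcut 46 x 28 mm and 26 mm high (its x, y, z axes), stepped: the top 12 mm is only 30 mm long (towards -x) at full width, about 22 g; origin at its centre; starts lying flat on the open bench, at any yaw; may be absent
- loose5: mid-brown block-shaped wood offcut 46 x 28 mm and 26 mm high (its x, y, z axes), about 22 g; origin at its centre; starts lying flat on the open bench, at any yaw; may be absent
- trayed1: dark block-shaped wood offcut 46 x 28 mm and 26 mm high (its x, y, z axes), about 22 g; origin at its centre; starts lying in the back half of the scoop tray
- trayed2: mid-brown block-shaped wood offcut 46 x 28 mm and 26 mm high (its x, y, z axes), stepped: the top 12 mm is only 30 mm long (towards -x) at full width, about 22 g; origin at its centre; starts lying in the back half of the scoop tray
- tray: loose wooden scoop tray, 170 (x) by 240 mm (y), 0.3 kg; origin at the centre of its underside. Floor 6 mm thick; side walls (+-y) 8 mm thick, 36 high; back wall (+x) 12 thick, 45 high; red grip tab on the back wall; the -x end is an open mouth without a wall, for pouring. Starts on its mat, mouth roughly towards world +y. Offcuts slide off by 40 degrees of tilt
- tray_grip (a point): point inside the tray's red grip tab, 20 mm below its top edge (tray frame 79, 0, 80 mm; axes as the tray's). The tab is a flat plate 12 mm thick (tray x), 80 mm wide (tray y), its top 100 mm above the tray's underside: pinch it across its thickness from above, firmly (60 N or more)
- tray_mouth (a point): middle of the floor's upper edge at the tray's open mouth (tray frame -85, 0, 6 mm)
- mat: fixed dark blue mat under the tray, 210 mm (x) by 280 mm (y), 3 mm thick; origin at the centre of its underside; the tray's axes start within 0.12 rad of the mat's
- bin: fixed green steel scrap bin, open at the top, 220 mm (x) by 260 mm (y) outside, 100 mm high, walls and floor 6 mm; origin at the centre of its underside
- stop (a joint): press of the red mushroom head of the stop box: 0 up, 0.006 m fully down; sprung, about 5 N to press fully, and it comes back up when let go (it does not latch)
- reset (a joint): twist of the same red mushroom head: starts at 0 to 0.2 rad, grows clockwise seen from above, fully turned to its end stop at 1.2 rad, where its white line points at the black mark on the yellow housing; stays where it is left, light friction (0.04 N m)
- cap_top (a point): centre of the top of the red mushroom head: a round cap 40 mm across and 24 mm high, top 103 mm above the bench, its underside 13 mm above the black collar (52 mm across); it stands on a fixed yellow box 90 x 90 mm, 60 mm high
- figure: bystander: carved pale rabbit-like figure on a grey slab 90 x 90 mm, 205 mm tall overall; origin under the slab's centre
- mallet: bystander: carver's mallet lying down, dark head 70 x 130 x 60 mm centred on the origin, pale handle to +x, 200 mm from the origin
- gouge1: bystander: gouge lying along its x, brown handle 120 mm towards -x, steel blade 110 mm towards +x
- gouge2: bystander: gouge as gouge1, yellow handle

How it is judged:
On the way, in this order (a step that is already met when the one before it is completed fails the run):
1. the red mushroom is pressed down (at least 4 of its 6 mm) (value of joint stop above 0.004 m), for 0.05 s.
2. every offcut present lies in the tray, the tray standing level on the bench, nothing held (x of loose1 in the frame of tray between -0.087 and 0.087 m and y of loose1 in the frame of tray between -0.12 and 0.12 m and z of loose1 in the frame of tray between 0.005 and 0.065 m and x of loose2 in the frame of tray between -0.087 and 0.087 m and y of loose2 in the frame of tray between -0.12 and 0.12 m and z of loose2 in the frame of tray between 0.005 and 0.065 m and x of loose3 in the frame of tray between -0.087 and 0.087 m and y of loose3 in the frame of tray between -0.12 and 0.12 m and z of loose3 in the frame of tray between 0.005 and 0.065 m and x of loose4 in the frame of tray between -0.087 and 0.087 m and y of loose4 in the frame of tray between -0.12 and 0.12 m and z of loose4 in the frame of tray between 0.005 and 0.065 m and x of loose5 in the frame of tray between -0.087 and 0.087 m and y of loose5 in the frame of tray between -0.12 and 0.12 m and z of loose5 in the frame of tray between 0.005 and 0.065 m and x of trayed1 in the frame of tray between -0.087 and 0.087 m and y of trayed1 in the frame of tray between -0.12 and 0.12 m and z of trayed1 in the frame of tray between 0.005 and 0.065 m and x of trayed2 in the frame of tray between -0.087 and 0.087 m and y of trayed2 in the frame of tray between -0.12 and 0.12 m and z of trayed2 in the frame of tray between 0.005 and 0.065 m and angle between tray's own z axis and vertical below 0.15 rad and height (world z) of tray below 0.02 m and contact force between each of loose1, loose2, loose3, loose4, loose5, trayed1, trayed2 and the fingers below 0.2 N), for 0.2 s.
3. the tray is tipped by at least 35 degrees with its mouth over the bin (angle between tray's own z axis and vertical above 0.61 rad and horizontal distance between tray_mouth and bin below 0.15 m and height (world z) of tray_mouth above 0.02 m), for 0.1 s.
4. every offcut is in the bin and the tray stands flat on the middle of its mat, released (x of loose1 in the frame of bin between -0.108 and 0.108 m and y of loose1 in the frame of bin between -0.128 and 0.128 m and z of loose1 in the frame of bin between 0.004 and 0.1 m and x of loose2 in the frame of bin between -0.108 and 0.108 m and y of loose2 in the frame of bin between -0.128 and 0.128 m and z of loose2 in the frame of bin between 0.004 and 0.1 m and x of loose3 in the frame of bin between -0.108 and 0.108 m and y of loose3 in the frame of bin between -0.128 and 0.128 m and z of loose3 in the frame of bin between 0.004 and 0.1 m and x of loose4 in the frame of bin between -0.108 and 0.108 m and y of loose4 in the frame of bin between -0.128 and 0.128 m and z of loose4 in the frame of bin between 0.004 and 0.1 m and x of loose5 in the frame of bin between -0.108 and 0.108 m and y of loose5 in the frame of bin between -0.128 and 0.128 m and z of loose5 in the frame of bin between 0.004 and 0.1 m and x of trayed1 in the frame of bin between -0.108 and 0.108 m and y of trayed1 in the frame of bin between -0.128 and 0.128 m and z of trayed1 in the frame of bin between 0.004 and 0.1 m and x of trayed2 in the frame of bin between -0.108 and 0.108 m and y of trayed2 in the frame of bin between -0.128 and 0.128 m and z of trayed2 in the frame of bin between 0.004 and 0.1 m and horizontal distance between tray and mat below 0.045 m and angle between tray's own z axis and vertical below 0.08 rad and height (world z) of tray below 0.012 m and contact force between tray and the fingers below 0.2 N and linear speed of tray below 0.03 m/s), for 0.3 s.
5. the red mushroom is twisted clockwise to its end stop (past 1.05 of 1.2 rad) (value of joint reset above 1.05 rad), for 0.1 s.
At the end, for the whole second after the job is handed in: every offcut present lies at rest inside the bin, below its rim; the tray stands flat and released on its mat, centre within 45 mm of the mat's centre; the red mushroom is up (less than 2 mm pressed) and turned past 1.05 rad (all of step 4 and linear speed of each of loose1, loose2, loose3, loose4, loose5, trayed1, trayed2 below 0.05 m/s and value of joint reset above 1.05 rad and value of joint stop below 0.002 m); the robot touches nothing.
It fails at once if the carved figure is shifted by 3 cm or tipped (distance of figure from where it was at the start of the episode above 0.03 m or angle between figure's own z axis and vertical above 0.35 rad).
It fails at once if the mallet is shifted by 4 cm (distance of mallet from where it was at the start of the episode above 0.04 m).
It fails at once if the gouge1 is shifted by 4 cm (distance of gouge1 from where it was at the start of the episode above 0.04 m).
It fails at once if the gouge2 is shifted by 4 cm (distance of gouge2 from where it was at the start of the episode above 0.04 m).
Of loose1, loose2, loose3, loose4, loose5 only 3 to 5 are there at a start; the rules pass over those that are not, and their reading is None.
At some moment in a run one of loose1, loose2, loose3, loose4, loose5 may be knocked a few centimetres aside while the robot is not near it.
It also fails if it takes over 208 s, if anything falls off the work surface, if the arm or the gripper's body presses on something with over 40 N, if the wrist force passes 120 N, or if a joint passes its speed limit or range.

ROBOT

A 6-joint arm with a two-finger parallel gripper is mounted at the origin on the work surface. World frame = base frame: x ahead of the robot, y to its left, z up, the work surface at z = 0. Lengths are in m, angles in rad, forces in N, time in s.
With the tool pointing down it reaches from about 0.25 to 0.725 m from the base axis. Payload 4 kg.
Tool frame: the origin (TCP) lies at the centre of the arm's flange, where the gripper is bolted on; the fingertips stand 173 mm ahead of it and the grasp point (between the pads) lies 155 mm ahead of it; x points along the fingers, z is the direction in which the jaws open and shut, and the axes are right-handed (so a half turn about x gives the same grasp; the last joint's range is limited). The gripper opens to 85 mm and grips with 20 to 120 N. Pads are 22 mm wide; open, the fingers measure 114 mm over their backs; the gripper's body (76 mm by 85 mm) begins 54 mm behind the grasp point. The pads swing forward as they close: fully open they stand 13 mm farther back than shut.
Start: joints at [-1.183, 0.241, 0.005, 1.335, 0, 1.571], TCP at [0.189, -0.463, 0.405] pointing down, gripper open.
Joint ranges: [-2.72, 2.72], [-1.05, 1.87], [-1.09, 1.28], [-1.99, 2.15], [-1.42, 1.44], [-3.14, 3.14]. Speed limits (rad/s): [2.79, 2.79, 3.14, 3.14, 3.14, 3.14].

INTERFACE

Orientations are given as a unit quaternion [x, y, z, w].
In Python, from workcell import bot gives the robot as it stands.
- The arm moves only by the tool arm_command, never from a script. Its argument "moves" is one flat list of numbers, 7 for each row, row after row: the shift along the tool's x, y, z in m, then the turn, a rotation vector about the tool's x, y, z in rad, then the closure, from -1 (fully open) to 1 (shut). A call has 1 to 20 rows; each row shifts and turns the pose as measured when the row begins, along the tool's axes as they then stand; what a row does not reach is not made up. A row lasts 1/12 s, in which the tool goes at most 41.7 mm and 7.16 degrees, less where a joint would pass 70% of its speed; a pose out of reach is approached as far as the arm can. A call with a gripper value outside its range is refused whole. The fingers move at their own pace and stop on an object; the grip force is fixed at half the most. Time passes only in rows, so rows that do not move let the fingers close. It gives the time, the measured TCP pose, the force and the opening at its end, in the units of the state.
- bot.get_obs(): the state, without advancing time (a new reading comes with each control period).
- bot.camera(name): name is "scene" or "top"; returns the picture (400x640x3 uint8, red, green, blue); there is no depth.
- bot.get_calibration(name): a dict with "mtx" (3x3 intrinsics, pixels), "world_from_camera" (4x4, takes a point from camera to world coordinates). Camera axes: x right, y up, looking along -z (the intrinsics and any distortion apply to the point x, -y, -z); pixel columns grow to the right and rows downward; lengths in m; the calibration is good to about 2 mm. A picture is of the moment at which its call begins. get_calibration takes no time and is no camera call.
- bot.job_done(): hands the job in, once; it reports no verdict.
The state is a dict: "clock": time; "joint_pos": joint angles; "joint_vel": joint speeds; "tau": joint torques, N m; "eef_pos": TCP position; "tool_rot": TCP orientation; "ft_force": force on the tool from outside, world axes, zero at the start; "ft_torque": the same for the moment, N m; "grip_width": finger opening in m.
Only numpy, scipy, OpenCV 4.12 (cv2) and the standard library are available. Lean on these libraries where they do the work, as an engineer would, in place of code of your own. Each camera call takes 0.05 s, during which the arm holds its last target.

## Working session

There is one attempt and no reset: what is moved stays moved. The work goes in short steps, Python scripts to look and compute and a tool call to move; the robot and the scene stay as the last step left them, time stands still between calls to the robot, and variables do not carry over. Pictures are saved under pics/ and viewed, and the job is handed in when it is done.

Besides the shell and the picture viewer there is one more tool, called after "Request:" in YAML: its name, and indented under it one key for each argument. arm_command: Moves the arm, as the interface text tells. Its arguments: {"type":"object","properties":{"moves":{"type":"array"}},"required":["moves"]}

```bash
ls; mkdir -p pics
python3 - <<'E'
from workcell import bot
import cv2
o=bot.get_obs()
for k,v in o.items(): print(k,v)
for n in("scene","top"):
    im=bot.camera(n); cv2.imwrite(f"pics/{n}0.png",im[:,:,::-1])
    c=bot.get_calibration(n); print(c)
E
```

```text
pics
clock 0.0
joint_pos [-1.18304928e+00  2.41419956e-01  3.70700314e-03  1.33519140e+00
 -1.35887362e-05  1.57079453e+00]
joint_vel [-0.00104354  0.00110462  0.00163853  0.00099269  0.00076594 -0.00092668]
tau [-2.86354325e-04 -3.72315466e+01  2.52410352e+01  1.69544492e-02
  7.97164148e-05  7.49036406e-07]
eef_pos [ 0.18894738 -0.46263055  0.40380251]
tool_rot [ 0.39471288  0.58758468 -0.39388965  0.58634199]
ft_force [-0.01197551  0.56810029  0.35229651]
ft_torque [-0.02022626  0.00690096 -0.01956519]
grip_width 0.08574982509672516
{'mtx': array([[420.96926844,   0.        , 314.2787931 ],
       [  0.        , 420.96926844, 199.04053202],
       [  0.        ,   0.        ,   1.        ]]), 'world_from_camera': array([[-0.67764598, -0.51186113,  0.52800958,  1.22168851],
       [ 0.73532584, -0.48098654,  0.47743885,  0.50989771],
       [ 0.00958311,  0.7117936 ,  0.70232331,  0.89934632],
       [ 0.        ,  0.        ,  0.        ,  1.        ]])}
{'mtx': array([[406.63457674,   0.        , 323.22432431],
       [  0.        , 406.63457674, 204.75938506],
       [  0.        ,   0.        ,   1.        ]]), 'world_from_camera': array([[-0.00862722,  0.97658209, -0.21497205,  0.34302036],
       [-0.99993909, -0.00694545,  0.00857732, -0.05198683],
       [ 0.00688337,  0.21503296,  0.97658253,  1.32465378],
       [ 0.        ,  0.        ,  0.        ,  1.        ]])}
```

View pics/scene0.png

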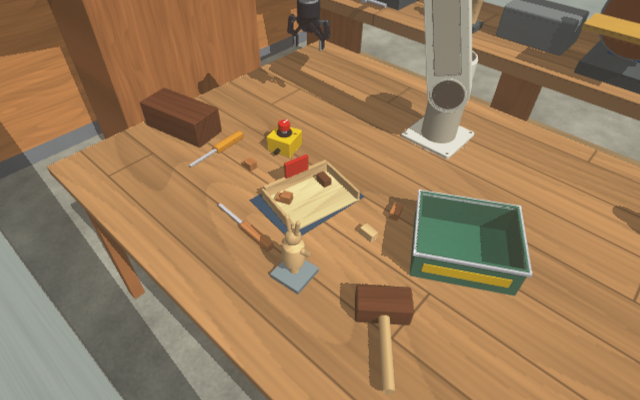

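View pics/top0.png

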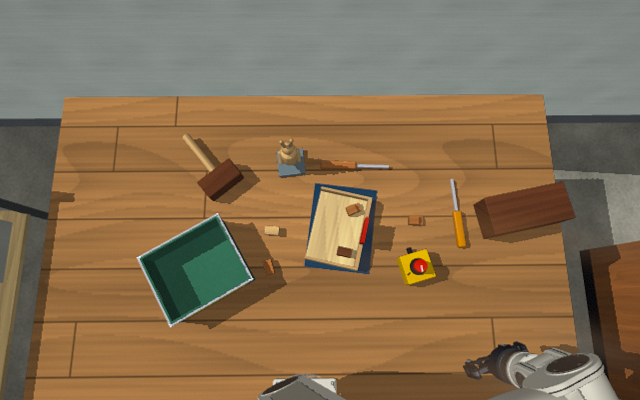

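```bash
cat > h.py <<'E'
import numpy as np, cv2
from workcell import bot
from scipy.spatial.transform import Rotation as R
def ray(n,u,v):
    c=bot.get_calibration(n);M=c['world_from_camera'];K=c['mtx']
    d=np.array([(u-K[0,2])/K[0,0],-(v-K[1,2])/K[1,1],-1.])
    return M[:3,3],M[:3,:3]@d
def onz(n,u,v,z):
    o,d=ray(n,u,v); return o+d*(z-o[2])/d[2]
def proj(n,p):
    c=bot.get_calibration(n);M=c['world_from_camera'];K=c['mtx']
    q=M[:3,:3].T@(np.array(p)-M[:3,3]); return np.array([K[0,2]+K[0,0]*q[0]/-q[2],K[1,2]-K[1,1]*q[1]/-q[2]])
def save(n,name,crop=None,s=1):
    im=bot.camera(n)
    if crop: x,y,w,h=crop; im=im[y:y+h,x:x+w]
    cv2.imwrite(f"pics/{name}.png",cv2.resize(im[:,:,::-1],None,fx=s,fy=s,interpolation=cv2.INTER_CUBIC))
def show(): 
    o=bot.get_obs(); r=R.from_quat(o['tool_rot']).as_matrix()
    print('t',round(o['clock'],2),'p',o['eef_pos'].round(4),'w',round(o['grip_width'],4),'F',o['ft_force'].round(1)); print(r.round(3)); print('q',o['joint_pos'].round(3))
E
python3 - <<'E'
import cv2
im=cv2.imread('pics/top0.png')[190:300,230:450]
cv2.imwrite('pics/topz.png',cv2.resize(im,(770,385),interpolation=cv2.INTER_CUBIC))
im=cv2.imread('pics/scene0.png')[110:260,180:420]
cv2.imwrite('pics/scz.png',cv2.resize(im,(792,495),interpolation=cv2.INTER_CUBIC))
from h import *
show()
E
```

```text
t 0.1 p [ 0.189  -0.4627  0.4039] w 0.0858 F [-0.7 -0.7 -1. ]
[[-0.001  0.926  0.378]
 [ 0.002  0.378 -0.926]
 [-1.     0.    -0.002]]
q [-1.183  0.241  0.004  1.335  0.     1.571]
```

View pics/topz.png

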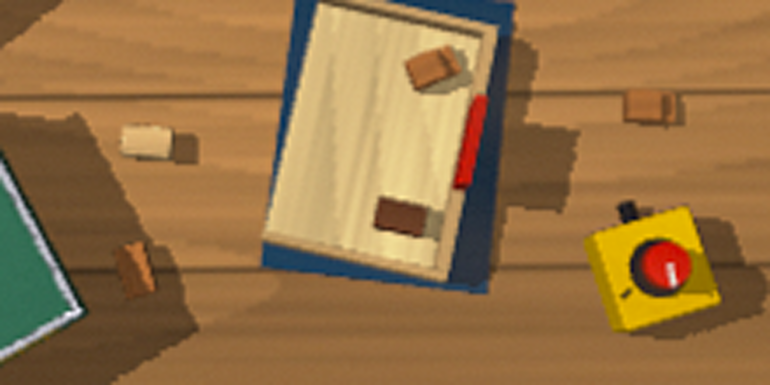

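View pics/scz.png

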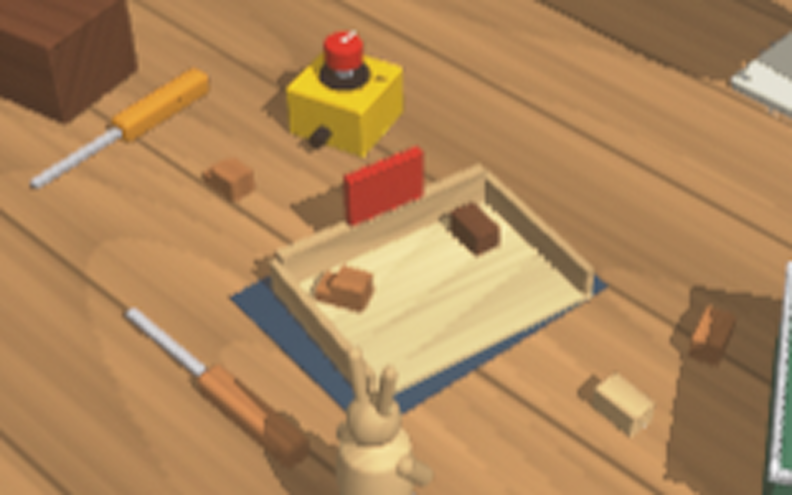

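Run:
```python
import cv2, numpy as np
t=cv2.imread('pics/top0.png');s=cv2.imread('pics/scene0.png')
def c(im,x,y,w=40,h=30,f=9): return cv2.resize(im[y:y+h,x:x+w],(w*f,h*f),interpolation=cv2.INTER_CUBIC)
a=np.hstack([c(t,395,205),c(t,250,245)])
b=np.hstack([c(s,230,145),c(s,375,195)])
cv2.imwrite('pics/z1.png',np.vstack([a,b]))
a=np.hstack([c(t,255,215),c(t,300,150,60,30,6)])
b=np.hstack([c(s,245,225),c(s,350,215)])
cv2.imwrite('pics/z2.png',np.vstack([a[:180],b]) if a.shape[1]==b.shape[1] and 0 else np.vstack([a[:270,:720],b])) if c(t,300,150,60,30,6).shape[0]==270 else cv2.imwrite('pics/z2.png',np.vstack([np.hstack([c(t,255,215),c(t,305,150)]),b]))
```

```text
Traceback (most recent call last):
ValueError: all the input array dimensions except for the concatenation axis must match exactly, but along dimension 0, the array at index 0 has size 270 and the array at index 1 has size 180
```

View pics/z1.png

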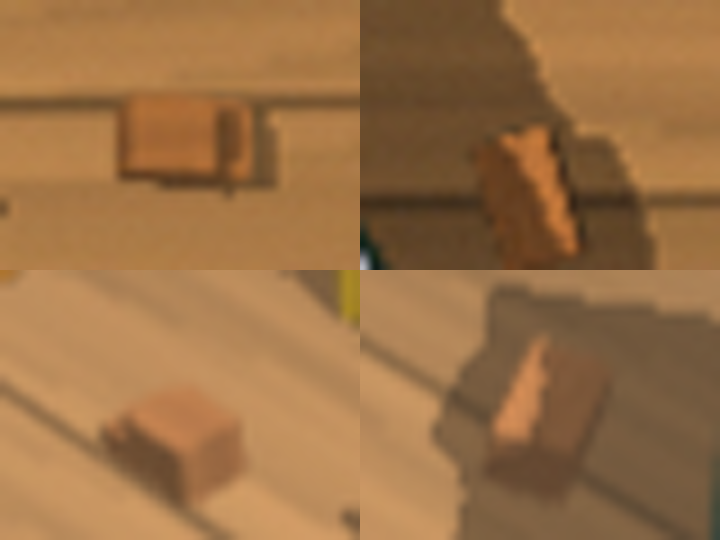

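Run:
```python
import cv2, numpy as np
t=cv2.imread('pics/top0.png');s=cv2.imread('pics/scene0.png')
def c(im,x,y,w=40,h=30,f=9): return cv2.resize(im[y:y+h,x:x+w],(w*f,h*f),interpolation=cv2.INTER_CUBIC)
cv2.imwrite('pics/z2.png',np.vstack([np.hstack([c(t,255,215),c(t,305,150)]),np.hstack([c(s,245,225),c(s,350,215)])]))
```

```text
(no output)
```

View pics/z2.png

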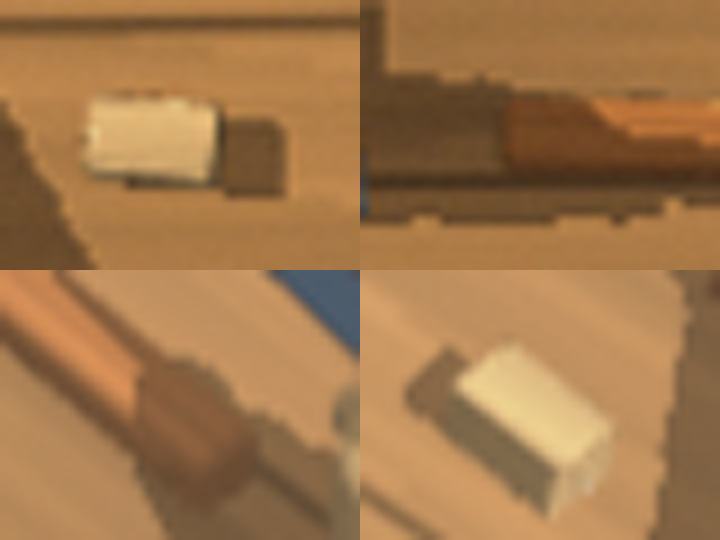

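Run:
```python
from h import *
def T(x,y,u,v,z,n='top'): 
    return onz(n,x+u/9-.5+.056,y+v/9-.5+.056,z)
print('loose2'); 
for u,v,z in [(120,95,.026),(215,95,.026),(213,180,.026),(120,178,.026),(250,102,.014),(250,180,.014)]: print(T(395,205,u,v,z).round(4))
print('scene l2 top corners')
for u,v in [(183,383-270),(243,415-270),(185,450-270),(125,415-270)]: print(T(230,145,u,v,.026,'scene').round(4))
print('loose5')
for u,v in [(480-360,145),(548-360,125),(580-360,255),(510-360,268)]: print(T(250,245,u,v,.026).round(4))
print('scene l5')
for u,v in [(545-360,338-270),(610-360,360-270),(580-360,455-270),(495-360,435-270)]: print(T(375,195,u,v,.026,'scene').round(4))
print('loose1')
for u,v in [(90,98),(215,103),(215,182),(88,172)]: print(T(255,215,u,v,.026).round(4))
def Z(u,v,z): return onz('top',230+u/3.5,190+v/3.5,z)
print('tray tab top');
for u,v in [(475,97),(488,97),(470,188),(455,187)]: print(Z(u,v,.103).round(4))
print('tray: mouth corners floor/ walls')
for u,v,z in [(316,3,.039),(497,25,.048),(447,280,.048),(267,238,.039)]: print(Z(u,v,z).round(4))
print('mat')
for u,v in [(298,-12),(515,5),(487,292),(261,268)]: print(Z(u,v,.003).round(4))
print('cap top',Z(665,267,.103).round(4), 'line',Z(670,285,.103),Z(671,262,.103),'mark',Z(627,294,.06))
print('box');
for u,v in [(585,238),(690,207),(720,300),(618,332)]: print(Z(u,v,.06).round(4))
print('bin');
for u,v in [(138,258),(217,214),(253,279),(171,325)]: print(onz('top',u,v,.1).round(4))
for u,v in [(424,193),(525,204),(523,277),(413,265)]: print(onz('scene',u,v,.1).round(4))
```

```text
loose2
[ 0.5924 -0.3388  0.026 ]
[ 0.5922 -0.3733  0.026 ]
[ 0.561  -0.3707  0.026 ]
[ 0.562  -0.3372  0.026 ]
[ 0.5918 -0.3889  0.014 ]
[ 0.5629 -0.3871  0.014 ]
scene l2 top corners
[ 0.5658 -0.3702  0.026 ]
[ 0.563  -0.3407  0.026 ]
[ 0.5903 -0.3411  0.026 ]
[ 0.5922 -0.3716  0.026 ]
loose5
[0.4487 0.1295 0.026 ]
[0.4556 0.1057 0.026 ]
[0.4102 0.0936 0.026 ]
[0.4059 0.118  0.026 ]
scene l5
[0.4118 0.0981 0.026 ]
[0.4057 0.1194 0.026 ]
[0.4476 0.1365 0.026 ]
[0.4589 0.1117 0.026 ]
loose1
[0.5618 0.1267 0.026 ]
[0.5597 0.0819 0.026 ]
[0.5311 0.0814 0.026 ]
[0.535  0.1269 0.026 ]
tray tab top
[ 0.5705 -0.1923  0.103 ]
[ 0.5704 -0.2036  0.103 ]
[ 0.4908 -0.1855  0.103 ]
[ 0.4918 -0.1726  0.103 ]
tray: mouth corners floor/ walls
[ 0.6725 -0.0541  0.039 ]
[ 0.6481 -0.221   0.048 ]
[ 0.4157 -0.1686  0.048 ]
[ 0.4549 -0.0085  0.039 ]
mat
[ 0.6967 -0.037   0.003 ]
[ 0.6785 -0.2449  0.003 ]
[ 0.4071 -0.2091  0.003 ]
[ 0.4306 -0.0018  0.003 ]
cap top [ 0.422  -0.3497  0.103 ] line [ 0.406843   -0.35302835  0.103     ] [ 0.42620827 -0.35505779  0.103     ] mark [ 0.40159354 -0.32532327  0.06      ]
box
[ 0.4508 -0.2907  0.06  ]
[ 0.4775 -0.3856  0.06  ]
[ 0.3957 -0.4068  0.06  ]
[ 0.3689 -0.3157  0.06  ]
bin
[0.4536 0.4921 0.1   ]
[0.5859 0.2629 0.1   ]
[0.389  0.1472 0.1   ]
[0.2601 0.38   0.1   ]
[0.3964 0.1706 0.1   ]
[0.2465 0.3925 0.1   ]
[0.4803 0.487  0.1   ]
[0.6241 0.2837 0.1   ]
```

```bash
cat >> h.py <<'E'
def down(az):
    a=np.radians(az); z=np.array([np.cos(a),np.sin(a),0]); x=np.array([0,0,-1.]); return np.column_stack([x,np.cross(z,x),z])
def go(p,Rt=None,az=None):
    """print tool-frame shift to p and remaining turn to Rt (shift in current axes)"""
    o=bot.get_obs(); r=R.from_quat(o['tool_rot']).as_matrix()
    d=r.T@(np.array(p)-o['eef_pos'])
    print('t',round(o['clock'],2),'p',o['eef_pos'].round(4),'w',round(o['grip_width'],4),'q',o['joint_pos'].round(2),'F',o['ft_force'].round(1))
    print('shift',d.round(4),'rows>=',np.ceil(np.linalg.norm(d)/.0417*1.05))
    if az is not None:
        c=[down(az),down(az+180)]; Rt=min(c,key=lambda q:R.from_matrix(r.T@q).magnitude())
    if Rt is not None:
        rv=R.from_matrix(r.T@Rt).as_rotvec(); print('turn',rv.round(4),'rows>=',np.ceil(np.linalg.norm(rv)/.125*1.05))
        print('shift after turn',(Rt.T@(np.array(p)-o['eef_pos'])).round(4))
E
python3 -c "
from h import *
go([.423,-.350,.30])"
```

```text
t 0.1 p [ 0.189  -0.4627  0.4039] w 0.0858 q [-1.18  0.24  0.    1.34  0.    1.57] F [-0.7 -0.7 -1. ]
shift [ 0.1039  0.2592 -0.0156] rows>= 8.0
```

Request:
arm_command:
  moves: [0,0.032,-0.002,0,0,0,1,0,0.032,-0.002,0,0,0,1,0,0.032,-0.002,0,0,0,1,0,0.032,-0.002,0,0,0,1,0,0.032,-0.002,0,0,0,1,0,0.032,-0.002,0,0,0,1,0,0.032,-0.002,0,0,0,1,0,0.032,-0.002,0,0,0,1,0.025,0,0,0,0,0,1,0.025,0,0,0,0,0,1,0.025,0,0,0,0,0,1,0.025,0,0,0,0,0,1,0,0,0,0,0,0,1]

```text
clock: 1.18
eef_pos: [0.4309, -0.3447, 0.2948]
tool_rot: [0.396, 0.589, -0.394, 0.584]
ft_force: [-0.5, 0.1, -1.0]
grip_width: -0.0004
```

```bash
python3 -c "
from h import *
go([.423,-.350,.2685],az=0); save('scene','p1',(200,60,200,150),4); save('top','p1t',(330,180,160,120),5)"
```

```text
t 1.18 p [ 0.4309 -0.3447  0.2948] w -0.0004 q [-0.68  0.42 -0.04  1.12  0.    2.08] F [-0.5  0.1 -1. ]
shift [ 0.0263 -0.0092  0.0021] rows>= 1.0
turn [-1.1853 -0.0078 -0.0031] rows>= 10.0
shift after turn [ 0.0263 -0.0053 -0.0079]
```

View pics/p1.png

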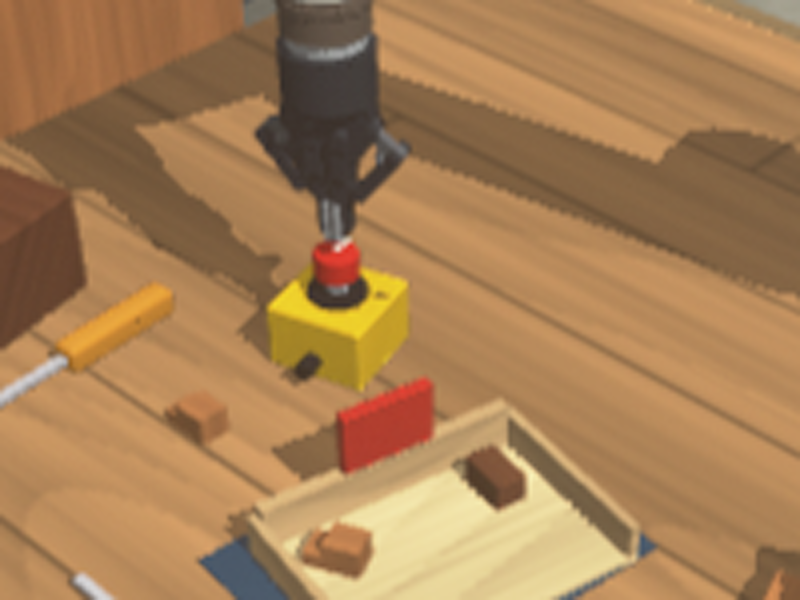

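View pics/p1t.png

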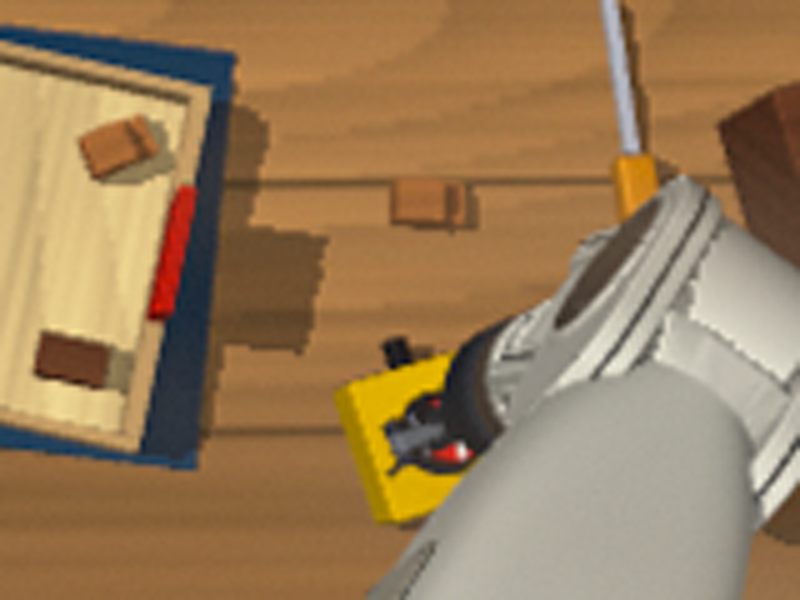

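Request:
arm_command:
  moves: [0,-0.009,0.002,0,0,0,1,0,0,0,0,0,0,1,0.012,0,0,0,0,0,1,0.008,0,0,0,0,0,1,0.005,0,0,0,0,0,1,0.003,0,0,0,0,0,1,0.001,0,0,0,0,0,1,0,0,0,0,0,0,1]

```text
clock: 1.95
eef_pos: [0.4252, -0.356, 0.2802]
tool_rot: [0.396, 0.579, -0.396, 0.592]
ft_force: [0.2, -1.2, -0.1]
grip_width: -0.0002
```

```bash
python3 -c "
from h import *
go([.423,-.350,.2685]); save('scene','p2',(200,60,200,150),4)"
```

```text
t 1.95 p [ 0.4252 -0.356   0.2802] w -0.0002 q [-0.7   0.42 -0.07  1.06  0.    2.06] F [ 0.2 -1.2 -0.1]
shift [ 0.0116  0.0001 -0.0066] rows>= 1.0
```

View pics/p2.png

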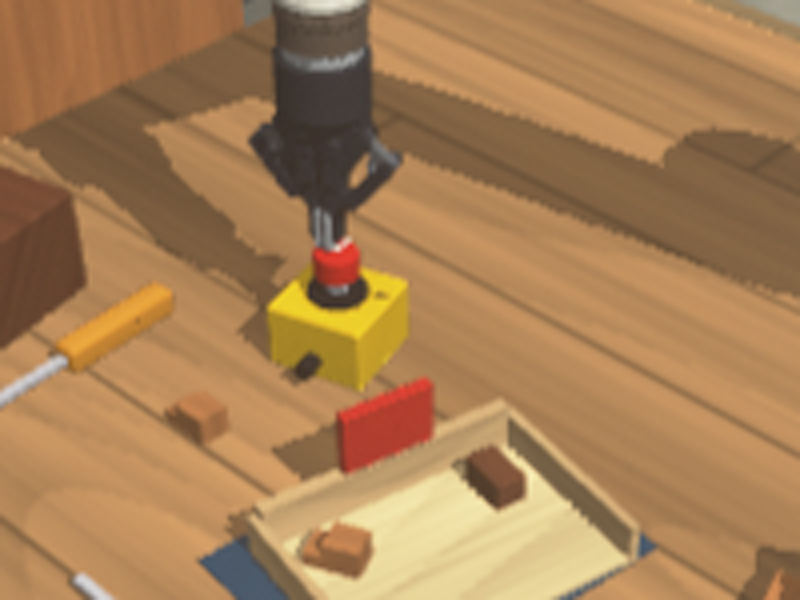

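Request:
arm_command:
  moves: [0,0,-0.007,0,0,0,1,0,0,0,0,0,0,1,0.008,0,0,0,0,0,1,0.008,0,0,0,0,0,1,0.006,0,0,0,0,0,1,0,0,0,0,0,0,1]

```text
clock: 2.5
eef_pos: [0.423, -0.3491, 0.2724]
tool_rot: [0.395, 0.575, -0.397, 0.597]
ft_force: [-2.2, 1.3, 3.0]
grip_width: 0.0001
```

```bash
python3 -c "
from h import *
go([.423,-.350,.2685],az=-67.8);show(); save('scene','p3',(200,60,200,150),4)"
```

```text
t 2.5 p [ 0.423  -0.3491  0.2724] w 0.0001 q [-0.69  0.41 -0.11  1.02  0.    2.07] F [-2.2  1.3  3. ]
shift [ 0.0039 -0.0004  0.0007] rows>= 1.0
turn [-0.0054  0.0277 -0.0156] rows>= 1.0
shift after turn [ 0.0039 -0.0003  0.0008]
t 2.5 p [ 0.423  -0.3491  0.2724] w 0.0001 F [-2.2  1.3  3. ]
[[ 0.025  0.928  0.372]
 [-0.02   0.373 -0.928]
 [-0.999  0.016  0.028]]
q [-6.900e-01  4.130e-01 -1.100e-01  1.016e+00  1.000e-03  2.069e+00]
```

View pics/p3.png

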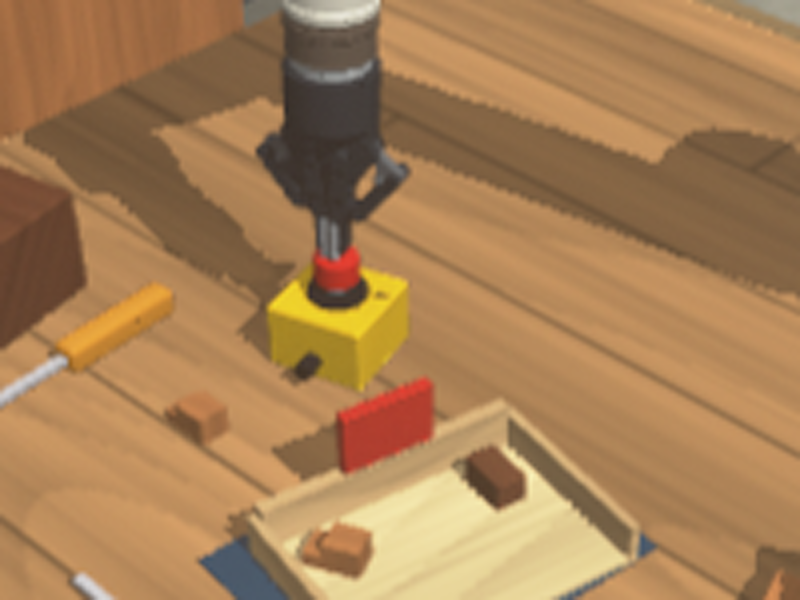

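Request:
arm_command:
  moves: [0.008,0,0,0,0,0,1,0.008,0,0,0,0,0,1,0.006,0,0,0,0,0,1]

```text
clock: 2.8
eef_pos: [0.4228, -0.3488, 0.2698]
tool_rot: [0.394, 0.57, -0.397, 0.602]
ft_force: [-13.2, 10.1, 34.0]
grip_width: -0.0002
```

```bash
python3 -c "
from h import *
go([.423,-.350,.2685],az=-67.8); save('scene','p4',(200,60,200,150),4)"
```

```text
t 2.8 p [ 0.4228 -0.3488  0.2698] w -0.0002 q [-0.69  0.41 -0.12  0.99 -0.    2.07] F [-13.2  10.1  34. ]
shift [ 0.0013 -0.0003  0.0012] rows>= 1.0
turn [-0.005   0.0406 -0.022 ] rows>= 1.0
shift after turn [ 0.0013 -0.0003  0.0012]
```

View pics/p4.png

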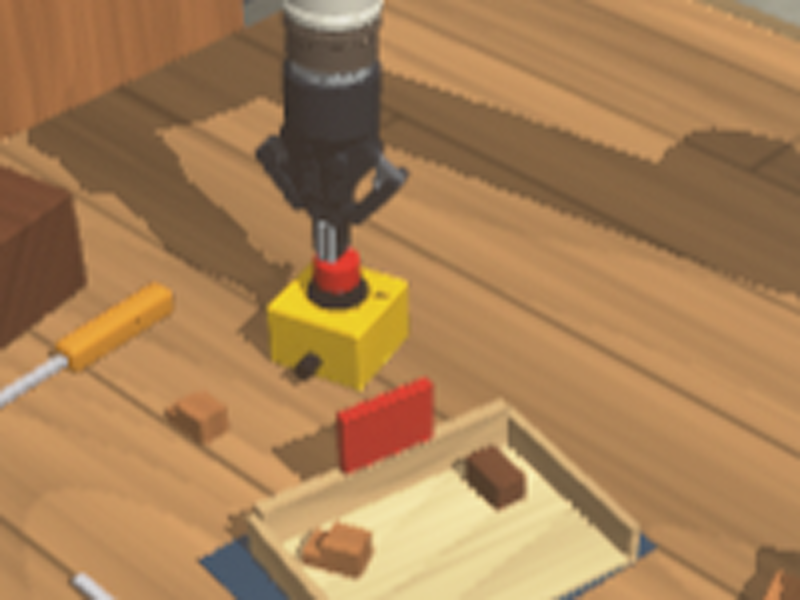

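Force of 34 N with no further travel: the mushroom is bottomed. I retract and move on to loose2.

Request:
arm_command:
  moves: [0,0,0,0,0.02,-0.011,1,-0.03,0,0,0,0.02,-0.011,1,-0.03,0,0,0,0,0,0.5,-0.02,0,0,0.12,0,0,0,0,0,0,0.12,0,0,0,0,0,0,0.12,0,0,0,0,0,0,0.12,0,0,0,0,0,0,0.12,0,0,0,0,0,0,0.12,0,0,0,0,0,0,0.12,0,0,0,0,0,0,0.12,0,0,0,0,0,0,0.12,0,0,0]

```text
clock: 3.85
eef_pos: [0.4139, -0.3559, 0.354]
tool_rot: [0.648, 0.294, -0.638, 0.294]
ft_force: [-0.1, -0.6, -0.2]
grip_width: 0.0423
```

```bash
python3 -c "
from h import *
go([.577,-.359,.26],az=0); save('scene','p5',(200,60,200,150),4); print(bot.get_obs()['grip_width'])"
```

```text
t 3.85 p [ 0.4139 -0.3559  0.354 ] w 0.0423 q [-0.71  0.35  0.03  1.24  0.01  3.14] F [-0.1 -0.6 -0.2]
shift [ 0.0961  0.1248 -0.1033] rows>= 5.0
turn [ 0.8576 -0.0138 -0.0012] rows>= 8.0
shift after turn [ 0.094   0.0031 -0.1631]
0.043005298396915845
```

Request:
arm_command:
  moves: [0,0,0,-0.12,0,0,0,0,0,0,-0.12,0,0,0,0,0,0,-0.12,0,0,0,0,0,0,-0.12,0,0,0,0,0,0,-0.12,0,0,0,0,0,0,-0.12,0,0,0,0,0,0,-0.12,0,0,0,0,0,0,-0.12,0,0,0,0,0,0,-0.12,0,0,0,0,0,0,-0.12,0,0,0,0,0,0,-0.12,0,0,0,0,0,0,-0.12,0,0,0,0,0,0,-0.12,0,0,0,0,0,0,-0.12,0,0,0,0,0,0,-0.12,0,0,0,0,0,0,-0.12,0,0,0,0,0,0,-0.12,0,0,0,0,0,0,-0.12,0,0,0,0,0,0,0,0,0,0]

```text
clock: 5.48
eef_pos: [0.412, -0.3555, 0.3389]
tool_rot: [0.017, 0.708, -0.007, 0.706]
ft_force: [-0.8, -0.9, -0.4]
grip_width: 0.0427
```

```bash
python3 -c "
from h import *
go([.577,-.359,.26],az=0)"
```

```text
t 5.48 p [ 0.412  -0.3555  0.3389] w 0.0427 q [-0.71  0.37  0.01  1.22  0.01  0.89] F [-0.8 -0.9 -0.4]
shift [0.0785 0.0012 0.1653] rows>= 5.0
turn [-0.0347 -0.0022 -0.0136] rows>= 1.0
shift after turn [ 0.0789 -0.0035  0.165 ]
```

Request:
arm_command:
  moves: [0,0,0.033,-0.03,0,-0.01,-0.3,0,0,0.033,0,0,0,-0.3,0,0,0.033,0,0,0,-0.3,0,0,0.033,0,0,0,-0.3,0.02,0,0.03,0,0,0,-0.3,0.03,0,0,0,0,0,-0.3,0.03,0,0,0,0,0,-0.3,0,0,0,0,0,0,-0.3]

```text
clock: 6.15
eef_pos: [0.5809, -0.3564, 0.2511]
tool_rot: [0.012, 0.708, -0.01, 0.706]
ft_force: [-1.0, 1.3, -2.0]
grip_width: 0.0556
```

```bash
python3 -c "
from h import *
go([.577,-.359,.176],az=0); save('scene','p6',(180,80,160,120),5); save('top','p6t',(360,150,160,120),5)"
```

```text
t 6.15 p [ 0.5809 -0.3564  0.2511] w 0.0556 q [-0.55  0.69  0.32  1.2   0.    1.05] F [-1.   1.3 -2. ]
shift [ 0.0751 -0.003  -0.0036] rows>= 2.0
turn [-0.0311 -0.0024 -0.0036] rows>= 1.0
shift after turn [ 0.0751 -0.0026 -0.0039]
```

View pics/p6.png

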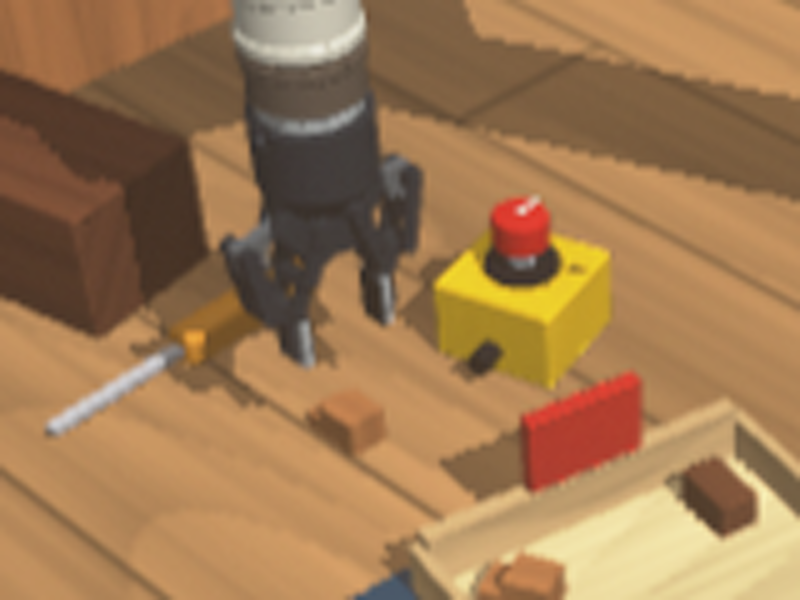

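View pics/p6t.png

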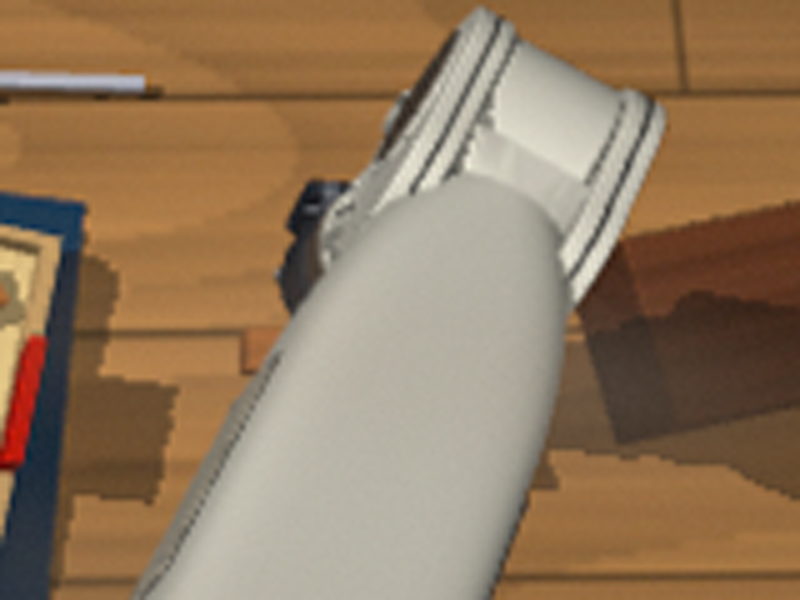

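Request:
arm_command:
  moves: [0.025,-0.003,-0.004,-0.03,0,0,-0.3,0.025,0,0,0,0,0,-0.3,0.015,0,0,0,0,0,-0.3,0.008,0,0,0,0,0,-0.3,0,0,0,0,0,0,-0.3]

```text
clock: 6.67
eef_pos: [0.5805, -0.3644, 0.1971]
tool_rot: [-0.002, 0.699, -0.007, 0.715]
ft_force: [-0.2, 0.8, -0.8]
grip_width: 0.0556
```

```bash
python3 -c "
from h import *
go([.577,-.359,.176],az=0)"
```

```text
t 6.67 p [ 0.5805 -0.3644  0.1971] w 0.0556 q [-0.56  0.74  0.24  1.05  0.    1.02] F [-0.2  0.8 -0.8]
shift [ 0.021   0.0056 -0.004 ] rows>= 1.0
turn [-0.0078  0.0219  0.0122] rows>= 1.0
shift after turn [ 0.0211  0.0054 -0.0035]
```

Request:
arm_command:
  moves: [0.012,0.005,-0.004,-0.01,0.02,0.012,-0.3,0.012,0,0,0,0,0,-0.3,0.006,0,0,0,0,0,-0.3,0,0,0,0,0,0,-0.3]

```text
clock: 7.0
eef_pos: [0.5781, -0.3609, 0.172]
tool_rot: [-0.002, 0.704, -0.001, 0.71]
ft_force: [-1.1, -1.2, -0.3]
grip_width: 0.0552
```

```bash
python3 -c "
from h import *
go([.577,-.359,.176],az=0); save('scene','p7',(180,80,160,120),5)"
```

```text
t 7.0 p [ 0.5781 -0.3609  0.172 ] w 0.0552 q [-0.56  0.76  0.22  1.02  0.    1.01] F [-1.1 -1.2 -0.3]
shift [-0.004   0.0019 -0.0011] rows>= 1.0
turn [0.0008 0.009  0.0048] rows>= 1.0
shift after turn [-0.004   0.0019 -0.0011]
```

View pics/p7.png

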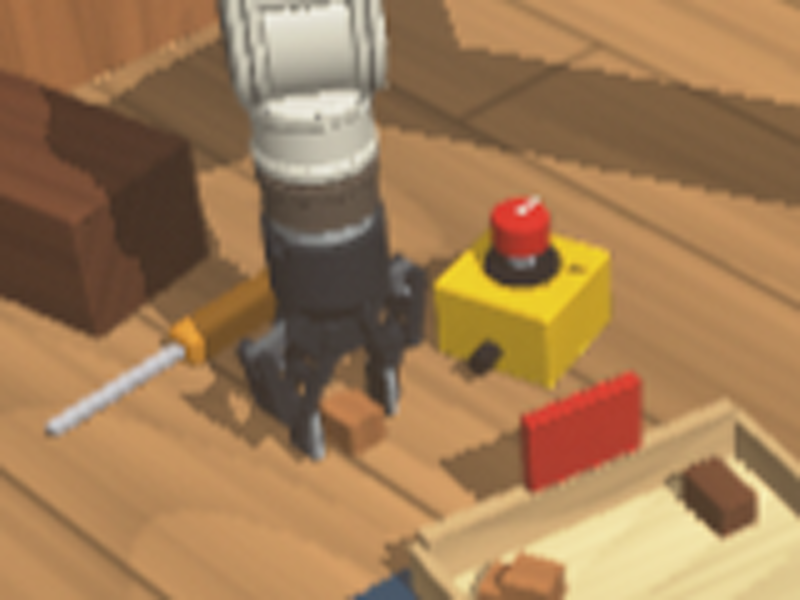

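Request:
arm_command:
  moves: [-0.004,0.003,0,0,0,0,-0.3,0,0,0,0,0,0,1,0,0,0,0,0,0,1,0,0,0,0,0,0,1,0,0,0,0,0,0,1,0,0,0,0,0,0,1]

```text
clock: 7.55
eef_pos: [0.5794, -0.358, 0.1797]
tool_rot: [-0.003, 0.702, -0.002, 0.712]
ft_force: [-0.3, 0.3, -0.1]
grip_width: 0.0268
```

```bash
python3 -c "
from h import *
go([.577,-.359,.24],az=0)"
```

```text
t 7.55 p [ 0.5794 -0.358   0.1797] w 0.0268 q [-0.55  0.75  0.22  1.03  0.    1.02] F [-0.3  0.3 -0.1]
shift [-0.0603 -0.0014 -0.0016] rows>= 2.0
turn [0.001  0.0135 0.0075] rows>= 1.0
shift after turn [-0.0603 -0.001  -0.0024]
```

Request:
arm_command:
  moves: [-0.03,0,0,0,0,0,1,-0.04,0,0,0,0.01,0.007,1,-0.04,0,0,0.11,0,0,1,-0.035,0,0,0.12,0,0,1,0,0.035,0,0,0,0,1,0,0.035,0,0,0,0,1,0,0.035,0,0,0,0,1,0,0,0,0,0,0,1]

```text
clock: 8.22
eef_pos: [0.6027, -0.2555, 0.3298]
tool_rot: [0.089, 0.701, -0.087, 0.702]
ft_force: [-0.0, -0.5, 0.1]
grip_width: 0.027
```

```bash
python3 -c "
from h import *
go([.613,-.0965,.30],az=-13)"
```

```text
t 8.22 p [ 0.6027 -0.2555  0.3298] w 0.027 q [-0.4   0.59  0.34  1.32  0.    1.42] F [-0.  -0.5  0.1]
shift [ 0.0303  0.1565 -0.0292] rows>= 5.0
turn [-0.022   0.0009 -0.0033] rows>= 1.0
shift after turn [ 0.0298  0.1572 -0.0258]
```

Request:
arm_command:
  moves: [0,0.037,-0.006,-0.02,0,0,1,0,0.037,-0.006,0,0,0,1,0,0.037,-0.006,0,0,0,1,0.01,0.037,-0.006,0,0,0,1,0.02,0.006,0,0,0,0,1,0.02,0,0,0,0,0,1,0,0,0,0,0,0,1]

```text
clock: 8.8
eef_pos: [0.6164, -0.0929, 0.2806]
tool_rot: [0.08, 0.7, -0.078, 0.706]
ft_force: [-0.6, -0.3, -0.6]
grip_width: 0.0269
```

```bash
python3 -c "
from h import *
go([.613,-.0965,.190],az=-13); save('scene','p8',(220,100,200,150),4)"
```

```text
t 8.8 p [ 0.6164 -0.0929  0.2806] w 0.0269 q [-0.15  0.55  0.14  1.15  0.    1.65] F [-0.6 -0.3 -0.6]
shift [ 0.0906 -0.0045 -0.0033] rows>= 3.0
turn [ 0.0024  0.008  -0.003 ] rows>= 1.0
shift after turn [ 0.0906 -0.0042 -0.0025]
```

View pics/p8.png

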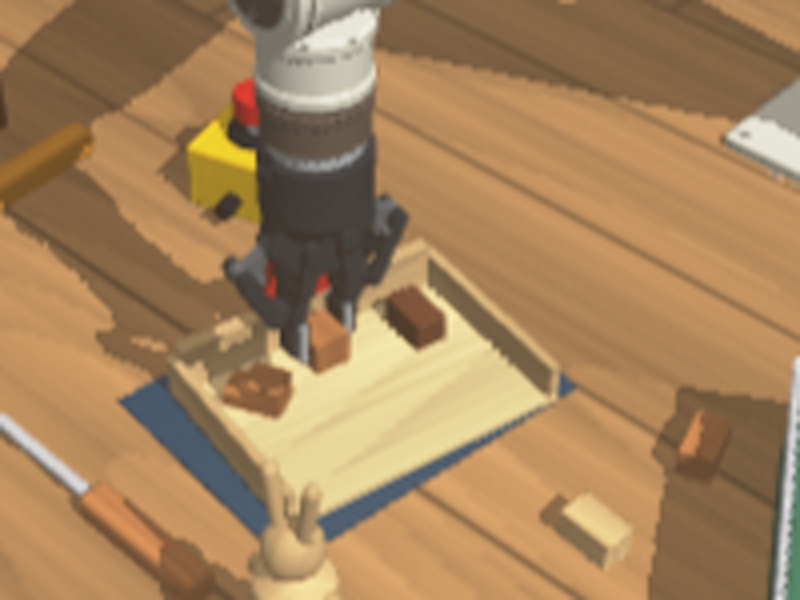

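Request:
arm_command:
  moves: [0.03,0.006,-0.002,0,0,0,1,0.03,0,0,0,0,0,1,0.02,0,0,0,0,0,1,0.01,0,0,0,0,0,1,0,0,0,0,0,0,1]

```text
clock: 9.27
eef_pos: [0.6211, -0.0906, 0.1975]
tool_rot: [0.081, 0.694, -0.081, 0.711]
ft_force: [-1.6, -0.4, -0.1]
grip_width: 0.0267
```

```bash
python3 -c "
from h import *
go([.615,-.088,.190],az=-13)
print(onz('top',230+432/3.5,190+68/3.5,.03),onz('top',230+402/3.5,190+215/3.5,.035))"
```

```text
t 9.27 p [ 0.6211 -0.0906  0.1975] w 0.0267 q [-0.15  0.63  0.05  0.96  0.    1.65] F [-1.6 -0.4 -0.1]
shift [ 0.0073  0.0011 -0.0067] rows>= 1.0
turn [-0.0021  0.0232 -0.0033] rows>= 1.0
shift after turn [ 0.0075  0.0012 -0.0066]
[ 0.61175428 -0.16149751  0.03      ] [ 0.4750032  -0.13055518  0.035     ]
```

Request:
arm_command:
  moves: [0.007,0.001,-0.006,0,0.023,-0.003,1,0.002,0,0,0,0,0,1,0,0,0,0,0,0,0,0,0,0,0,0,0,0,0,0,0,0,0,0,0,-0.025,0,0,0,0,0,0,-0.035,0,0,0,0,0,0,-0.035,0,0,0,0,0,0,0,0,0,0,0,0,0]

```text
clock: 10.02
eef_pos: [0.6167, -0.0905, 0.2924]
tool_rot: [0.082, 0.701, -0.082, 0.704]
ft_force: [0.7, 0.1, 0.9]
grip_width: 0.0426
```

```bash
python3 -c "
from h import *
go([.547,.104,.26],az=0);save('scene','p9',(220,100,200,150),4)"
```

```text
t 10.02 p [ 0.6167 -0.0905  0.2924] w 0.0426 q [-0.15  0.55  0.16  1.18 -0.    1.66] F [0.7 0.1 0.9]
shift [ 0.0319  0.1732 -0.1127] rows>= 6.0
turn [-0.232   0.0044  0.0003] rows>= 2.0
shift after turn [ 0.0324  0.1945 -0.0697]
```

View pics/p9.png

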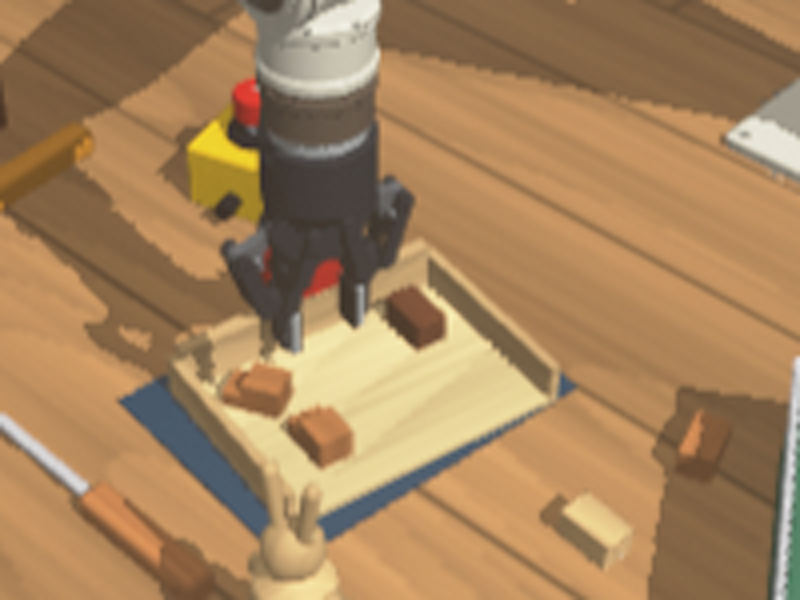

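Request:
arm_command:
  moves: [0,0.029,-0.019,0,0,0,-0.3,0,0.029,-0.019,0,0,0,-0.3,0,0.029,-0.019,0,0,0,-0.3,0,0.029,-0.019,0,0,0,-0.3,0,0.029,-0.019,0,0,0,-0.3,0,0.026,-0.017,-0.08,0,0,-0.3,0.015,0,0,-0.08,0,0,-0.3,0.015,0,0,0,0,0,-0.3,0,0,0,0,0,0,-0.3]

```text
clock: 10.82
eef_pos: [0.5439, 0.1091, 0.2589]
tool_rot: [0.024, 0.703, -0.024, 0.711]
ft_force: [-0.6, 0.3, -0.4]
grip_width: 0.0554
```

```bash
python3 -c "
from h import *
go([.547,.104,.177],az=-4);save('scene','p10',(320,160,160,120),5);save('top','p10t',(230,170,160,120),5)"
```

```text
t 10.82 p [0.5439 0.1091 0.2589] w 0.0554 q [ 0.2   0.45 -0.1   1.02 -0.    1.84] F [-0.6  0.3 -0.4]
shift [ 0.082  -0.005   0.0026] rows>= 3.0
turn [ 0.0031  0.0108 -0.0005] rows>= 1.0
shift after turn [ 0.0819 -0.0049  0.0035]
```

View pics/p10.png

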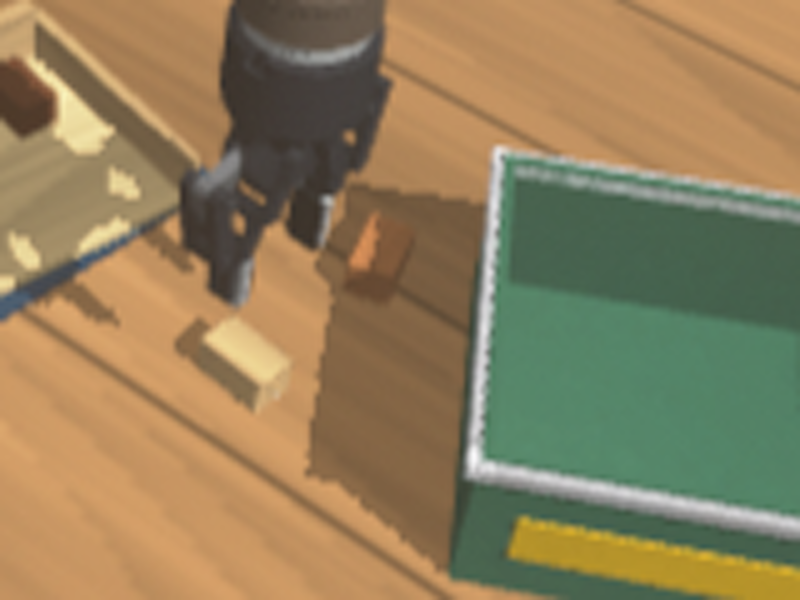

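View pics/p10t.png

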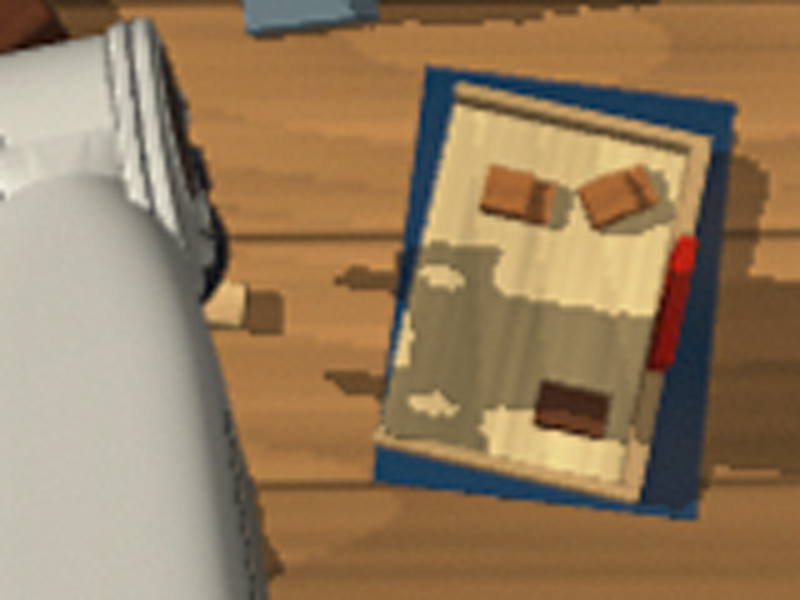

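Request:
arm_command:
  moves: [0.03,-0.005,0.002,0,0.01,0,-0.3,0.03,0,0,0,0,0,-0.3,0.018,0,0,0,0,0,-0.3,0.005,0,0,0,0.01,0,-0.3,0,0,0,0,0,0,-0.3]

```text
clock: 11.33
eef_pos: [0.5523, 0.101, 0.1817]
tool_rot: [0.028, 0.705, -0.025, 0.709]
ft_force: [-0.3, 0.8, 0.8]
grip_width: 0.0554
```

```bash
python3 -c "
from h import *
go([.547,.104,.177],az=-4);save('scene','p11',(320,160,160,120),5)"
```

```text
t 11.33 p [0.5523 0.101  0.1817] w 0.0554 q [ 0.18  0.55 -0.16  0.86  0.    1.83] F [-0.3  0.8  0.8]
shift [ 0.0047  0.0026 -0.0055] rows>= 1.0
turn [-0.0049  0.0055 -0.0036] rows>= 1.0
shift after turn [ 0.0047  0.0026 -0.0055]
```

View pics/p11.png

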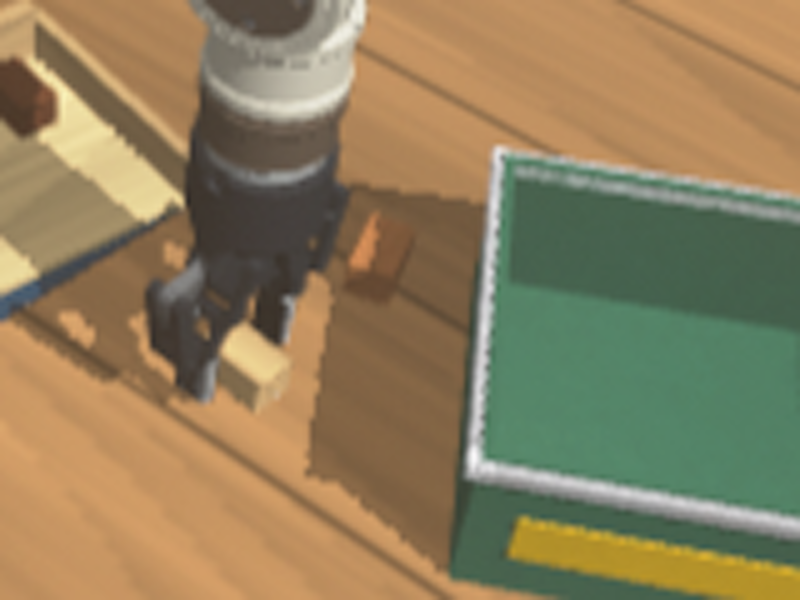

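Straddling it; centre, lower 4 mm and close.

Request:
arm_command:
  moves: [0.005,0.003,-0.005,0,0,0,-0.3,0,0,0,0,0,0,1,0,0,0,0,0,0,1,0,0,0,0,0,0,1,0,0,0,0,0,0,1,0,0,0,0,0,0,1,-0.03,0,0,0,0,0,1,-0.03,0,0,0,0,0,1,-0.03,0,0,0,0,0,1,0,0,0,0.08,0,0,1,0,0,0,0.08,0,0,1]

```text
clock: 12.3
eef_pos: [0.548, 0.1044, 0.2768]
tool_rot: [0.087, 0.697, -0.083, 0.707]
ft_force: [-1.0, 0.4, -1.6]
grip_width: 0.0268
```

```bash
python3 -c "
from h import *
go([.558,-.073,.26],az=-13)"
```

```text
t 12.3 p [0.548  0.1044 0.2768] w 0.0268 q [ 0.19  0.43 -0.07  1.06  0.    2.  ] F [-1.   0.4 -1.6]
shift [ 0.0161 -0.17    0.0518] rows>= 5.0
turn [-0.0138  0.0131 -0.0079] rows>= 1.0
shift after turn [ 0.0168 -0.1706  0.0497]
```

Request:
arm_command:
  moves: [0,-0.036,0.011,0,0.013,-0.008,1,0,-0.036,0.011,0,0,0,1,0,-0.036,0.011,0,0,0,1,0,-0.036,0.011,0,0,0,1,0,-0.024,0.006,0,0,0,1,0.015,0,0,0,0,0,1,0.02,0,0,0,0,0,1,0.02,0,0,0,0,0,1,0.01,0,0,0,0,0,1,0,0,0,0,0,0,1]

```text
clock: 13.13
eef_pos: [0.5611, -0.0779, 0.2168]
tool_rot: [0.085, 0.695, -0.084, 0.708]
ft_force: [-0.6, -0.1, -0.3]
grip_width: 0.0264
```

```bash
python3 -c "
from h import *
go([.557,-.075,.190],az=-13)"
```

```text
t 13.13 p [ 0.5611 -0.0779  0.2168] w 0.0264 q [-0.14  0.51 -0.12  0.93  0.    1.67] F [-0.6 -0.1 -0.3]
shift [ 0.0267  0.0018 -0.0052] rows>= 1.0
turn [-0.0135  0.0182 -0.0035] rows>= 1.0
shift after turn [ 0.0268  0.0019 -0.0047]
```

Request:
arm_command:
  moves: [0.012,0.002,-0.005,0,0.018,0,1,0.012,0,0,0,0,0,1,0.005,0,0,0,0.01,0,1,0,0,0,0,0,0,1]

```text
clock: 13.47
eef_pos: [0.5587, -0.0737, 0.1908]
tool_rot: [0.086, 0.704, -0.083, 0.7]
ft_force: [-0.4, 0.3, 0.3]
grip_width: 0.0265
```

```bash
python3 -c "
from h import *
go([.557,-.075,.187],az=-13)"
```

```text
t 13.47 p [ 0.5587 -0.0737  0.1908] w 0.0265 q [-0.13  0.54 -0.14  0.89  0.    1.68] F [-0.4  0.3  0.3]
shift [ 0.0038 -0.0017 -0.0013] rows>= 1.0
turn [-0.0119 -0.0054 -0.0035] rows>= 1.0
shift after turn [ 0.0038 -0.0016 -0.0013]
```

Request:
arm_command:
  moves: [0.004,0,0,0,0,0,1,0,0,0,0,0,0,0,0,0,0,0,0,0,0,-0.025,0,0,0,0,0,0,-0.035,0,0,0,0,0,0,-0.035,0,0,0,0,0,-0.3,-0.01,0,0,-0.12,0,0,-0.8,0,0,0,-0.12,0,0,-0.8,0,0,0,-0.12,0,0,-0.8,0,0,0,-0.12,0,0,-0.8,0,0,0,-0.12,0,0,-0.8,0,0,0,0,0,0,-0.8]

```text
clock: 14.47
eef_pos: [0.5598, -0.0696, 0.3023]
tool_rot: [-0.135, 0.695, 0.14, 0.693]
ft_force: [0.7, 0.1, 0.1]
grip_width: 0.0768
```

```bash
python3 -c "
from h import *
go([.4325,.1095,.28],az=22);save('scene','p12',(220,100,200,150),4)"
```

```text
t 14.47 p [ 0.5598 -0.0696  0.3023] w 0.0768 q [-0.12  0.43  0.    1.15  0.01  1.05] F [0.7 0.1 0.1]
shift [ 0.0238  0.214  -0.0493] rows>= 6.0
turn [ 0.0076 -0.0014 -0.0068] rows>= 1.0
shift after turn [ 0.0223  0.2138 -0.0509]
```

View pics/p12.png

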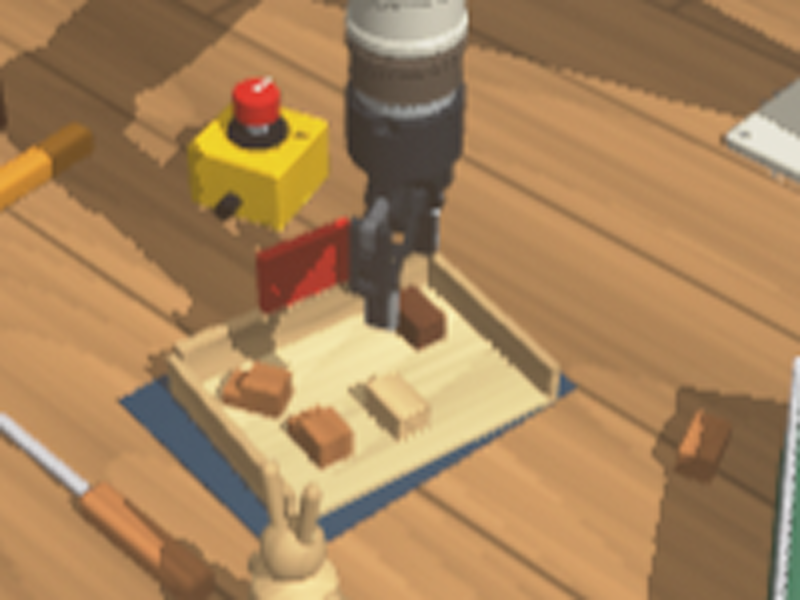

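loose1 lies in the tray beside loose2; loose5 is unmoved beside the bin.

Request:
arm_command:
  moves: [0,0.036,-0.008,0,0,0,-0.8,0,0.036,-0.008,0,0,0,-0.8,0,0.036,-0.008,0,0,0,-0.8,0,0.036,-0.008,0,0,0,-0.8,0,0.036,-0.008,0,0,0,-0.8,0.01,0.03,-0.008,0,0,0,-0.8,0.01,0,0,0,0,0,-0.8,0,0,0,0,0,0,-0.8]

```text
clock: 15.18
eef_pos: [0.4331, 0.1144, 0.281]
tool_rot: [-0.123, 0.697, 0.128, 0.695]
ft_force: [-0.1, -0.4, 0.2]
grip_width: 0.0768
```

```bash
python3 -c "
from h import *
go([.4325,.1095,.179],az=22);save('scene','p13',(320,140,160,120),5);save('top','p13t',(210,200,160,120),5)"
```

```text
t 15.18 p [0.4331 0.1144 0.281 ] w 0.0768 q [ 0.26  0.24 -0.34  0.99  0.01  1.47] F [-0.1 -0.4  0.2]
shift [ 0.102  -0.0052 -0.0022] rows>= 3.0
turn [-0.0265 -0.0009 -0.0075] rows>= 1.0
shift after turn [ 0.102  -0.0043 -0.0025]
```

View pics/p13.png

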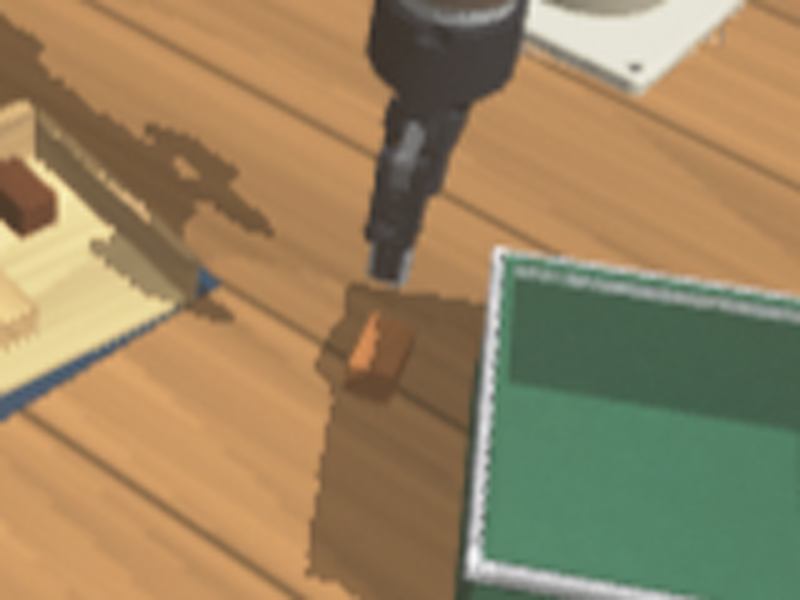

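View pics/p13t.png

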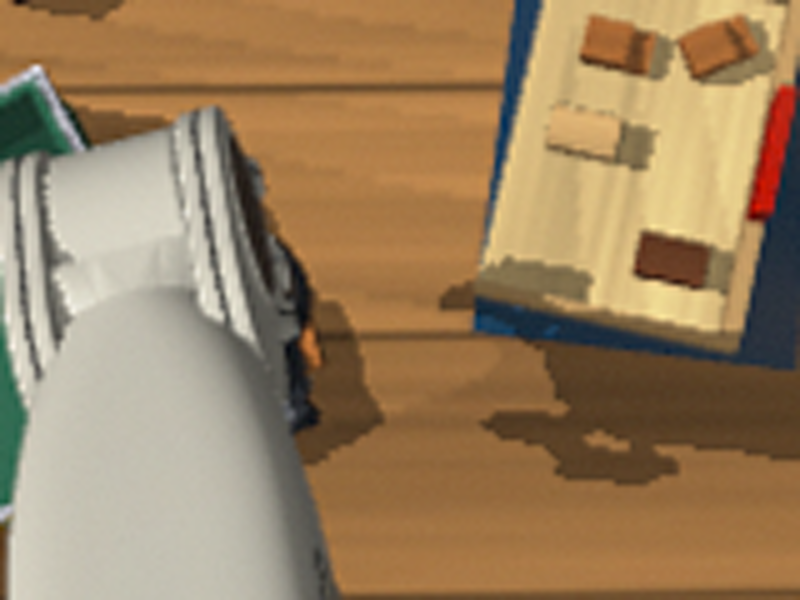

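Request:
arm_command:
  moves: [0.03,-0.004,-0.002,0,0,-0.007,-0.8,0.03,0,0,0,0,0,-0.8,0.015,0,0,0,0.01,0,-0.8,0,0,0,0,0,0,-0.8]

```text
clock: 15.62
eef_pos: [0.4395, 0.1077, 0.2091]
tool_rot: [-0.122, 0.696, 0.121, 0.697]
ft_force: [-1.1, 1.0, -0.7]
grip_width: 0.0769
```

```bash
python3 -c "
from h import *
go([.4325,.1095,.179],az=22)"
```

```text
t 15.62 p [0.4395 0.1077 0.2091] w 0.0769 q [ 0.24  0.34 -0.43  0.8  -0.    1.47] F [-1.1  1.  -0.7]
shift [ 0.03    0.0041 -0.0061] rows>= 1.0
turn [-0.038   0.0023  0.0021] rows>= 1.0
shift after turn [ 0.0301  0.0043 -0.0058]
```

Request:
arm_command:
  moves: [0.014,0.004,-0.008,0,0,0,-0.8,0.014,0,-0.002,0,0,0,-0.8,0.005,0,0,0,0.01,0,-0.8,0,0,0,0,0,0,-0.8]

```text
clock: 15.95
eef_pos: [0.4333, 0.1058, 0.178]
tool_rot: [-0.119, 0.698, 0.117, 0.696]
ft_force: [-0.6, 0.2, 0.1]
grip_width: 0.0769
```

```bash
python3 -c "
from h import *
go([.4325,.1095,.179],az=22);save('scene','p14',(320,140,160,120),5)"
```

```text
t 15.95 p [0.4333 0.1058 0.178 ] w 0.0769 q [ 0.24  0.38 -0.47  0.72 -0.    1.48] F [-0.6  0.2  0.1]
shift [-0.001   0.0038  0.0005] rows>= 1.0
turn [-0.0483 -0.0031  0.0029] rows>= 1.0
shift after turn [-0.001   0.0038  0.0007]
```

View pics/p14.png

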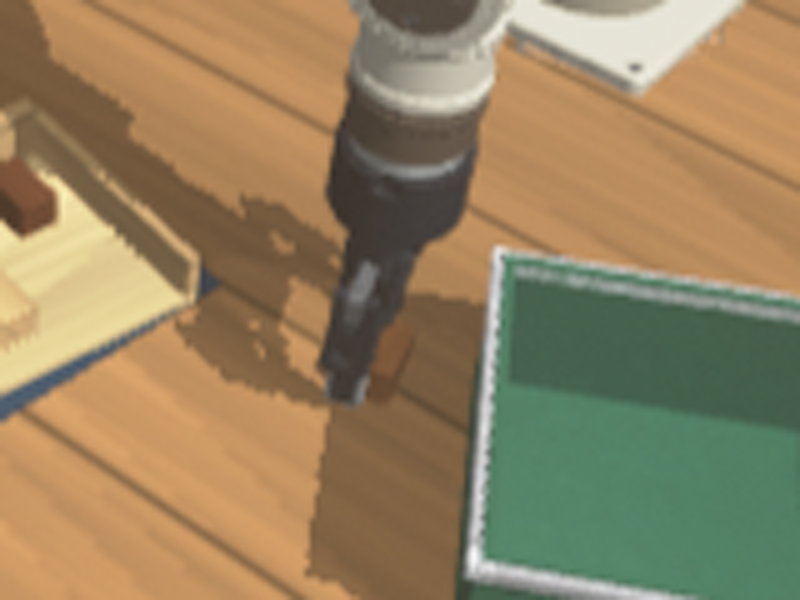

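Request:
arm_command:
  moves: [0,0.009,0.001,-0.03,0,0,-0.8,0,0,0,0,0,0,-0.8,0,0,0,0,0,0,1,0,0,0,0,0,0,1,0,0,0,0,0,0,1,0,0,0,0,0,0,1,0,0,0,0,0,0,1,0,0,0,0,0,0,1]

```text
clock: 16.67
eef_pos: [0.4352, 0.1163, 0.184]
tool_rot: [-0.13, 0.692, 0.128, 0.699]
ft_force: [-0.5, 0.4, -1.3]
grip_width: 0.0447
```

```bash
python3 -c "
from h import *
go([.4325,.1095,.28],az=22);save('scene','p15',(320,140,160,120),5)"
```

```text
t 16.67 p [0.4352 0.1163 0.184 ] w 0.0447 q [ 0.26  0.37 -0.46  0.73 -0.    1.47] F [-0.5  0.4 -1.3]
shift [-0.096  -0.0058 -0.0041] rows>= 3.0
turn [-0.0163  0.009   0.0045] rows>= 1.0
shift after turn [-0.096  -0.0053 -0.0051]
```

View pics/p15.png

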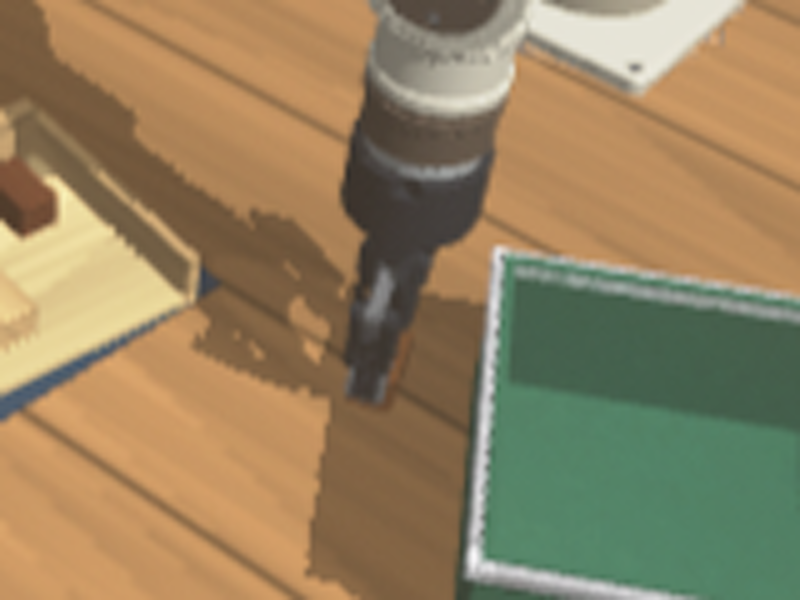

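Request:
arm_command:
  moves: [-0.03,0,0,0,0,0,1,-0.035,0,0,0,0.009,0.004,1,-0.035,0,0,0,0,0,1,0,-0.035,0.012,0,0,0,1,0,-0.035,0.01,0,0,0,1,0,-0.035,0.01,0,0,0,1,0,-0.035,0,0,0,0,1,0,-0.03,0,0,0,0,1,0,0,0,-0.12,0,0,1,0,0,0,-0.12,0,0,1,0,0,0,-0.12,0,0,1,0,0,0,-0.12,0,0,1,0,0,0,-0.12,0,0,1,0,0,0,-0.12,0,0,1,0,0,0,-0.12,0,0,1,0,0,0,-0.12,0,0,1,0,0,0,0,0,0,1]

```text
clock: 18.13
eef_pos: [0.5282, -0.0399, 0.2833]
tool_rot: [-0.447, 0.55, 0.45, 0.543]
ft_force: [-0.6, 0.6, -0.8]
grip_width: 0.0444
```

```bash
python3 -c "
from h import *
go([.503,-.061,.194],az=77);save('scene','p16',(220,100,200,150),4)"
```

```text
t 18.13 p [ 0.5282 -0.0399  0.2833] w 0.0444 q [-0.07  0.39 -0.12  1.07 -0.    0.12] F [-0.6  0.6 -0.8]
shift [ 0.0897  0.0198 -0.0252] rows>= 3.0
turn [ 0.0295 -0.005  -0.009 ] rows>= 1.0
shift after turn [ 0.0893  0.0198 -0.0262]
```

View pics/p16.png

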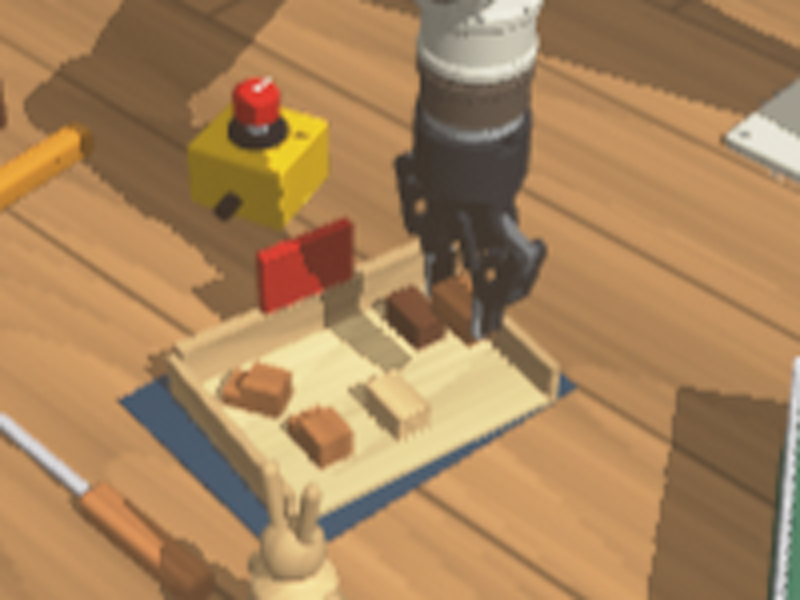

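Request:
arm_command:
  moves: [0,0.02,-0.026,0.03,0,-0.009,1,0.02,0,0,0,0,0,1,0.025,0,0,0,0,0,1,0.02,0,0,0,0,0,1,0,0,0,0,0,0,1]

```text
clock: 18.6
eef_pos: [0.5035, -0.0627, 0.218]
tool_rot: [-0.436, 0.558, 0.431, 0.558]
ft_force: [-0.9, -0.6, -0.1]
grip_width: 0.0447
```

```bash
python3 -c "
from h import *
go([.503,-.061,.194],az=77)"
```

```text
t 18.6 p [ 0.5035 -0.0627  0.218 ] w 0.0447 q [-0.12  0.42 -0.27  0.88 -0.01  0.13] F [-0.9 -0.6 -0.1]
shift [0.024  0.001  0.0016] rows>= 1.0
turn [-0.0228 -0.0046  0.0055] rows>= 1.0
shift after turn [0.024  0.0009 0.0015]
```

Request:
arm_command:
  moves: [0.012,0,0.002,-0.02,0,0,1,0.012,0.002,0,0,0,0.01,1,0.004,0,0,0,0,0,1,0,0,0,0,0,0,1]

```text
clock: 18.93
eef_pos: [0.5025, -0.0606, 0.1925]
tool_rot: [-0.437, 0.558, 0.438, 0.553]
ft_force: [-0.1, 0.0, -0.4]
grip_width: 0.0443
```

```bash
python3 -c "
from h import *
go([.503,-.061,.193],az=77);save('scene','p17',(220,100,200,150),4)"
```

```text
t 18.93 p [ 0.5025 -0.0606  0.1925] w 0.0443 q [-0.12  0.45 -0.3   0.83 -0.    0.12] F [-0.1  0.  -0.4]
shift [-0.0005 -0.0006 -0.0003] rows>= 1.0
turn [-0.0105 -0.0047 -0.0047] rows>= 1.0
shift after turn [-0.0005 -0.0006 -0.0003]
```

View pics/p17.png

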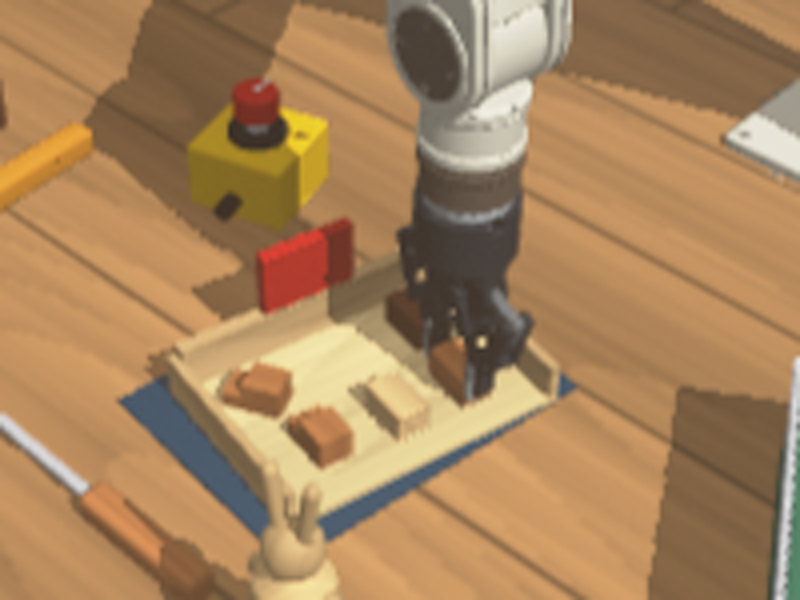

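Request:
arm_command:
  moves: [0.004,0,0,0,0,0,1,0,0,0,0,0,0,-0.3,0,0,0,0,0,0,-0.3,0,0,0,0,0,0,-0.3,-0.025,0,0,0,0,0,-0.3,-0.035,0,0,0,0,0,-0.3,-0.035,0,0,0,0,0,-0.3,-0.035,0,0,0,0,0,-0.3,-0.03,0,0,0,0,0,0,0,0,0,0,0,0,0]

```text
clock: 19.82
eef_pos: [0.5033, -0.0598, 0.3575]
tool_rot: [-0.434, 0.56, 0.436, 0.554]
ft_force: [1.1, 0.3, 0.1]
grip_width: 0.043
```

```bash
python3 -c "
from h import *
go([.531,-.1885,.30],az=77);save('scene','p18');save('top','p18t')
import cv2
a=cv2.imread('pics/p18.png');b=cv2.imread('pics/p18t.png')
cv2.imwrite('pics/p18z.png',cv2.resize(np.hstack([a[100:240,180:440],b[170:310,230:420]]),None,fx=1.75,fy=1.75))"
```

```text
t 19.82 p [ 0.5033 -0.0598  0.3575] w 0.043 q [-0.12  0.28 -0.06  1.23 -0.    0.13] F [1.1 0.3 0.1]
shift [ 0.0576 -0.0584 -0.1179] rows>= 4.0
turn [-0.0174 -0.0051 -0.0082] rows>= 1.0
shift after turn [ 0.0575 -0.0559 -0.1192]
```

View pics/p18z.png

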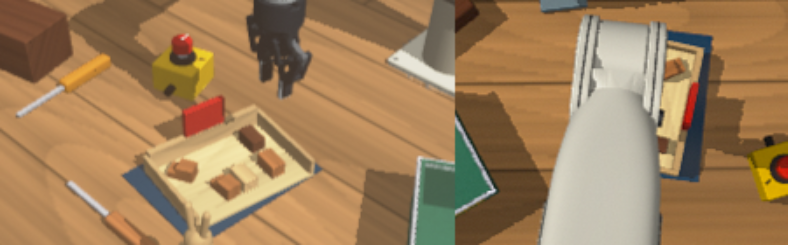

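View pics/p18.png

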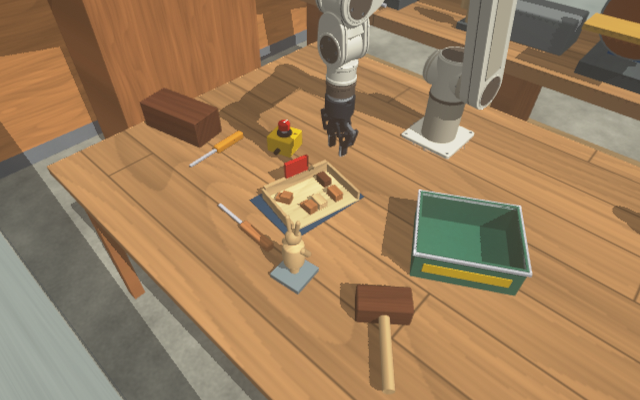

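Request:
arm_command:
  moves: [0,-0.02,-0.036,0,0,0,0,0,-0.02,-0.036,0,0,0,0,0,-0.016,-0.036,0,0,0,0,0,0,-0.01,-0.017,-0.005,-0.008,0,0,0,0,0,0,0,0]

```text
clock: 20.33
eef_pos: [0.5279, -0.1893, 0.3429]
tool_rot: [-0.436, 0.556, 0.448, 0.547]
ft_force: [0.7, 0.6, 0.9]
grip_width: 0.0426
```

```bash
python3 -c "
from h import *
go([.531,-.1885,.30],az=77);save('scene','p19',(180,80,200,150),4);save('top','p19t',(230,170,200,150),4)"
```

```text
t 20.33 p [ 0.5279 -0.1893  0.3429] w 0.0426 q [-0.34  0.4   0.07  1.26 -0.   -0.12] F [0.7 0.6 0.9]
shift [ 0.0428 -0.0038  0.0014] rows>= 2.0
turn [ 0.0073  0.0011 -0.0209] rows>= 1.0
shift after turn [ 0.0429 -0.0029  0.0014]
```

View pics/p19.png

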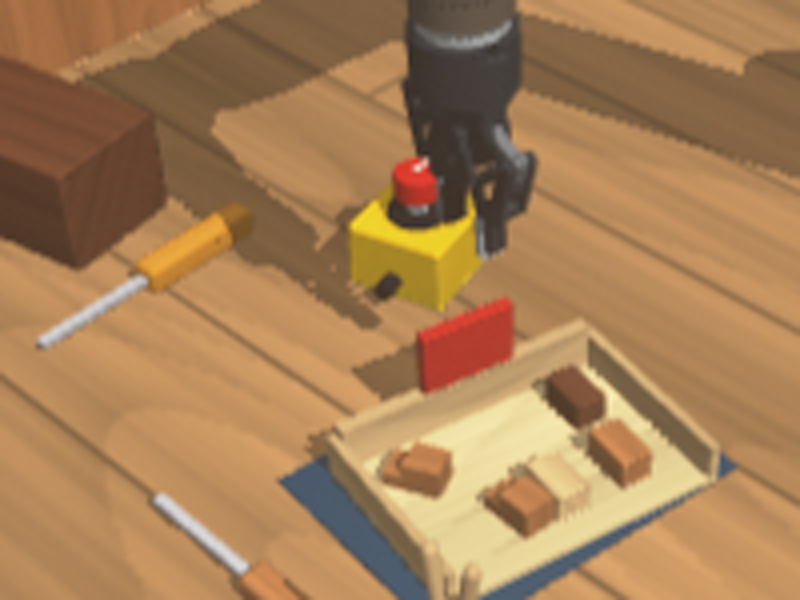

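View pics/p19t.png

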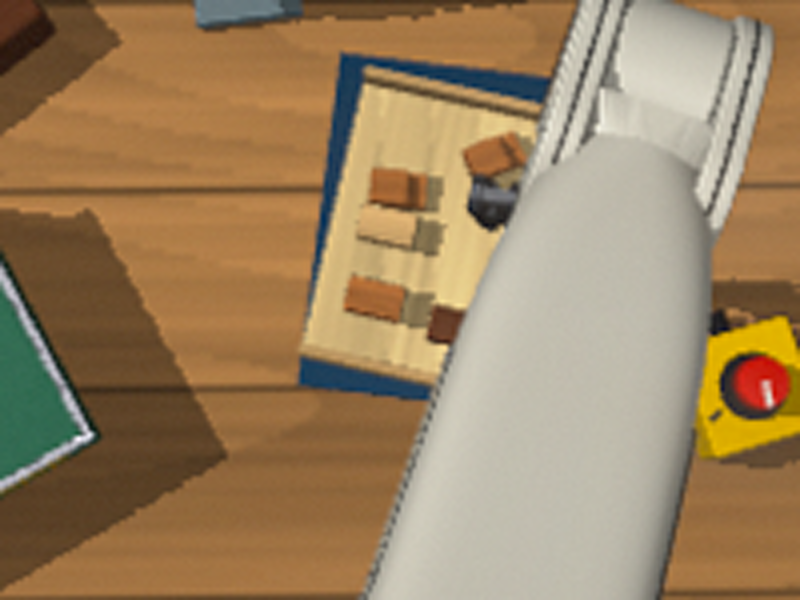

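Request:
arm_command:
  moves: [0.025,-0.003,0.002,0,0,-0.02,0,0.025,0,0,0,0,0,0,0.015,0,0,0,0,0,0,0,0,0,0,0,0,0]

```text
clock: 20.77
eef_pos: [0.5303, -0.1805, 0.2744]
tool_rot: [-0.442, 0.55, 0.445, 0.551]
ft_force: [-0.3, -0.4, 0.4]
grip_width: 0.0424
```

```bash
python3 -c "
from h import *
go([.531,-.1885,.238],az=77);save('scene','p20',(220,100,160,120),5)"
```

```text
t 20.77 p [ 0.5303 -0.1805  0.2744] w 0.0424 q [-0.33  0.45 -0.05  1.08  0.   -0.11] F [-0.3 -0.4  0.4]
shift [ 0.0363 -0.0026 -0.0078] rows>= 1.0
turn [ 0.0123  0.0036 -0.0035] rows>= 1.0
shift after turn [ 0.0364 -0.0025 -0.0076]
```

View pics/p20.png

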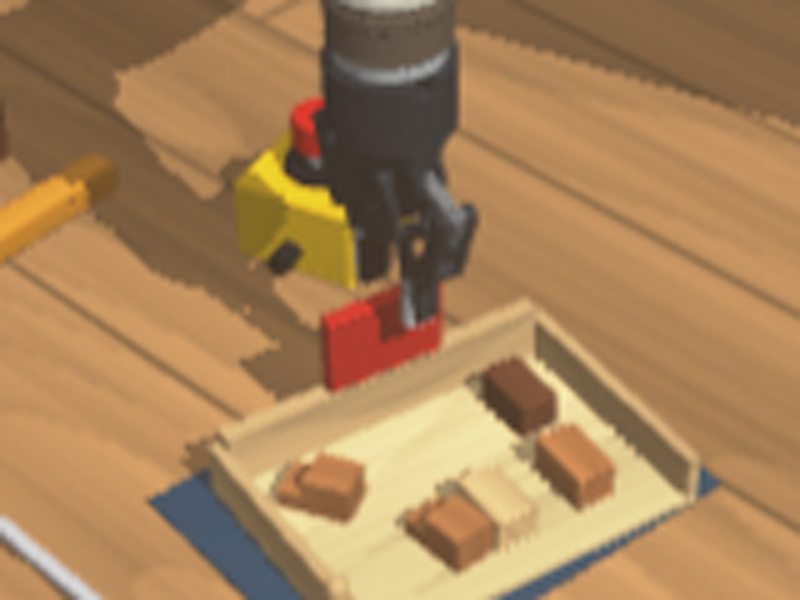

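Request:
arm_command:
  moves: [0,-0.003,-0.009,0.012,0,0,0,0.018,0,0,0,0,0,0,0.018,0,-0.003,0,0,0,0,0.008,0,0,0,0,0,0,0,0,0,0,0,0,0]

```text
clock: 21.23
eef_pos: [0.534, -0.1918, 0.2365]
tool_rot: [-0.442, 0.551, 0.44, 0.555]
ft_force: [0.1, 0.3, 0.6]
grip_width: 0.0428
```

```bash
python3 -c "
from h import *
go([.531,-.1885,.238],az=77);save('scene','p21',(220,100,160,120),5)"
```

```text
t 21.23 p [ 0.534  -0.1918  0.2365] w 0.0428 q [-0.35  0.49 -0.08  0.99  0.   -0.12] F [0.1 0.3 0.6]
shift [-0.0015  0.0037  0.0026] rows>= 1.0
turn [0.0028 0.0022 0.0069] rows>= 1.0
shift after turn [-0.0015  0.0037  0.0026]
```

View pics/p21.png

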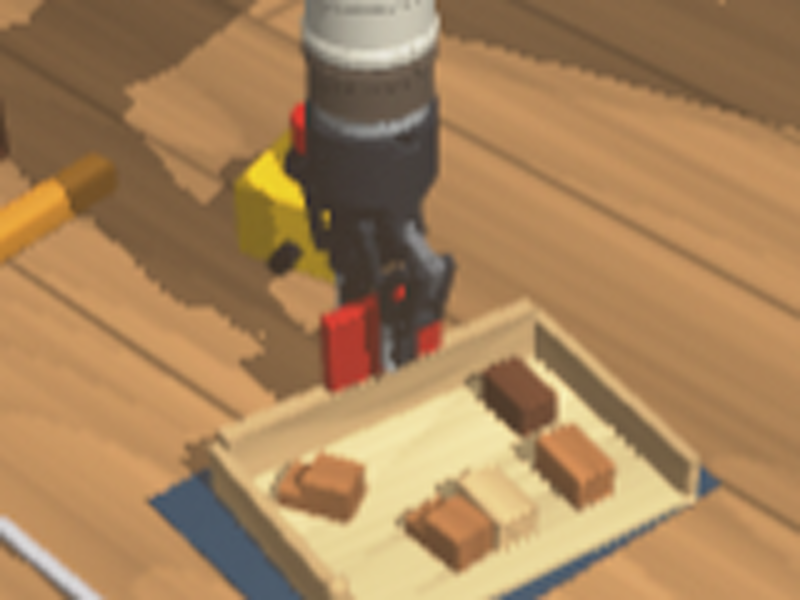

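Request:
arm_command:
  moves: [0,0,0.003,0,0,0.005,0,0,0,0,0,0,0,1,0,0,0,0,0,0,1,0,0,0,0,0,0,1,0,0,0,0,0,0,1,0,0,0,0,0,0,1,0,0,0,0,0,0,1,-0.01,0,0,0,0,0,1,-0.02,0,0,0,0,0,1,-0.02,0,0,0,0,0,1,0,0,0,0,0,0,1]

```text
clock: 22.2
eef_pos: [0.5344, -0.1886, 0.2914]
tool_rot: [-0.441, 0.553, 0.441, 0.553]
ft_force: [1.7, 0.1, -3.1]
grip_width: 0.0114
```

```bash
python3 -c "
from h import *
go([.531,-.1885,.34],az=77);show();save('scene','p22',(180,60,220,165),3.6)"
```

```text
t 22.2 p [ 0.5344 -0.1886  0.2914] w 0.0114 q [-0.34  0.44 -0.01  1.12  0.   -0.12] F [ 1.7  0.1 -3.1]
shift [-0.0486  0.0034 -0.0007] rows>= 2.0
turn [ 0.0028  0.0002 -0.0009] rows>= 1.0
shift after turn [-0.0486  0.0033 -0.0007]
t 22.2 p [ 0.5344 -0.1886  0.2914] w 0.0114 F [ 1.7  0.1 -3.1]
[[-0.001 -0.975  0.222]
 [ 0.     0.222  0.975]
 [-1.     0.001  0.   ]]
q [-0.339  0.443 -0.009  1.12   0.    -0.115]
```

View pics/p22.png

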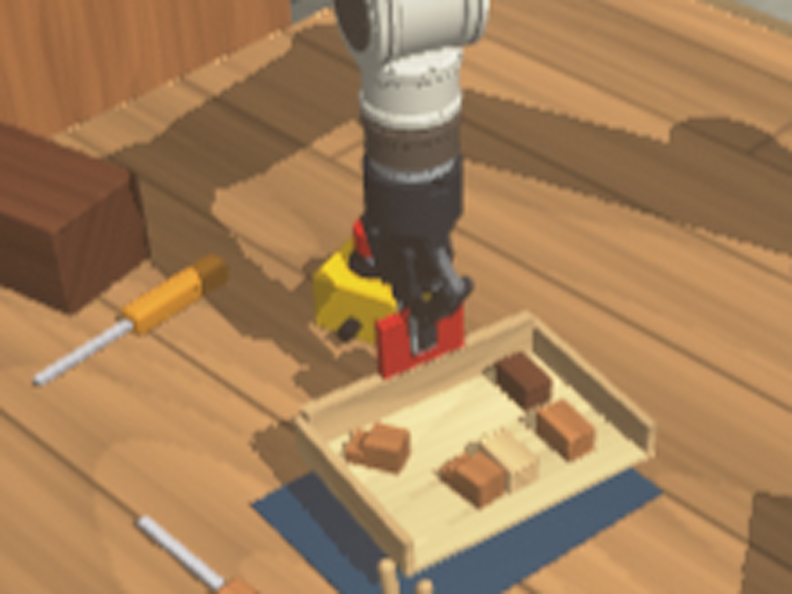

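Request:
arm_command:
  moves: [-0.02,0,0,0,0,0,1,-0.03,0,0,0,0,0,1,-0.03,0,0,0,0,0,1,-0.03,0,0,0,0,0,1,0,0.015,0.012,0,0,0,1,0,0.022,0.017,0,0,0,1,0,0.022,0.017,0,0,0,1,0,0.022,0.017,0,0,0,1,0,0.022,0.017,0,0,0,1,0,0.022,0.017,0,0,0,1,0,0.022,0.017,0,0,0,1,0,0.015,0.012,0,0,0,1,0,0,0,0,0,0,1]

```text
clock: 23.33
eef_pos: [0.3955, -0.0249, 0.3906]
tool_rot: [-0.432, 0.56, 0.446, 0.548]
ft_force: [-0.1, -0.6, -4.6]
grip_width: 0.0113
```

```bash
python3 -c "
from h import *
go([.30,.235,.40],az=30.5);save('scene','p23')"
```

```text
t 23.33 p [ 0.3955 -0.0249  0.3906] w 0.0113 q [-0.06  0.05 -0.25  1.29  0.    0.17] F [-0.1 -0.6 -4.6]
shift [-0.0056  0.1523  0.2314] rows>= 7.0
turn [ 0.8091 -0.0112 -0.0241] rows>= 7.0
shift after turn [-0.0094  0.2724  0.0496]
```

View pics/p23.png

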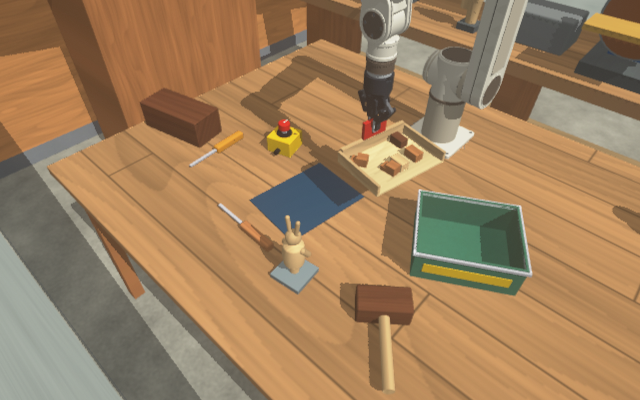

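Request:
arm_command:
  moves: [0,0,0,0.06,0,-0.02,1,0,0,0,0.1,0,0,1,0,0,0,0.11,0,0,1,0,0,0,0.11,0,0,1,0,0,0,0.11,0,0,1,0,0,0,0.11,0,0,1,0,0,0,0.11,0,0,1,0,0,0,0.08,0,0,1,0,0,0,0.02,0,0,1,0,0,0,0,0,0,1]

```text
clock: 24.22
eef_pos: [0.3994, -0.0303, 0.3839]
tool_rot: [-0.171, 0.691, 0.17, 0.682]
ft_force: [-0.5, 0.6, -3.3]
grip_width: 0.0115
```

```bash
python3 -c "
from h import *
go([.30,.235,.40],az=30.5)
im=bot.camera('top');save('top','p24t')
hsv=cv2.cvtColor(im,cv2.COLOR_RGB2HSV)
m=((hsv[:,:,0]>100)&(hsv[:,:,0]<120)&(hsv[:,:,1]>140)).astype(np.uint8); m[:,:300]=0; m[:,390:]=0;m[:180]=0;m[280:]=0
c=max(cv2.findContours(m,0,2)[0],key=cv2.contourArea)
b=cv2.boxPoints(cv2.minAreaRect(c));P=np.array([onz('top',u,v,.003) for u,v in b]);print(P.round(4),P.mean(0),np.linalg.norm(P-np.roll(P,1,0),axis=1))"
```

```text
t 24.22 p [ 0.3994 -0.0303  0.3839] w 0.0115 q [-0.07  0.06 -0.27  1.26 -0.01  1.01] F [-0.5  0.6 -3.3]
shift [-0.0163  0.2809  0.0361] rows>= 8.0
turn [-0.0454 -0.0126 -0.0014] rows>= 1.0
shift after turn [-0.0161  0.279   0.049 ]
[[ 0.5185 -0.0131  0.003 ]
 [ 0.7083 -0.0369  0.003 ]
 [ 0.6805 -0.2404  0.003 ]
 [ 0.4922 -0.2106  0.003 ]] [ 0.59986133 -0.12524795  0.003     ] [0.19926493 0.19122597 0.20540231 0.1906851 ]
```

View pics/p24t.png

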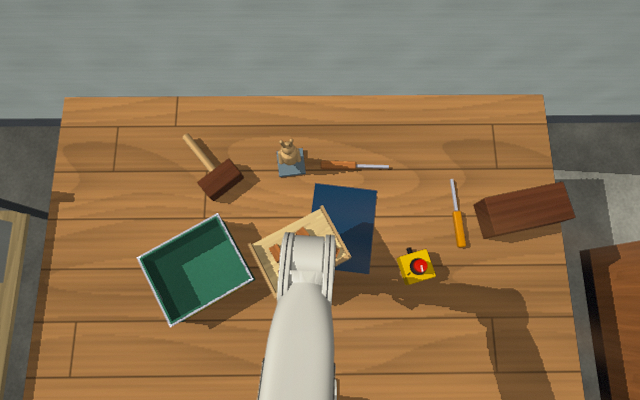

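Request:
arm_command:
  moves: [-0.005,0.015,0.003,0,0,0,1,-0.005,0.028,0.005,0,0,0,1,-0.005,0.028,0.005,0,0,0,1,0,0.028,0.005,0,0,0,1,0,0.028,0.005,0,0,0,1,0,0.028,0.005,0,0,0,1,0,0.028,0.005,0,0,0,1,0,0.028,0.003,0,0,0,1,0,0.028,0,0,0,0,1,0,0.025,0,-0.04,0,0,1,0,0.015,0,0,0,0,1,0,0,0,0,0,0,1]

```text
clock: 25.32
eef_pos: [0.2969, 0.2431, 0.3988]
tool_rot: [-0.187, 0.685, 0.189, 0.678]
ft_force: [-0.3, 0.3, -3.2]
grip_width: 0.0113
```

```bash
python3 -c "
from h import *
go([.30,.235,.40],az=30.5);save('scene','p25');save('top','p25t')"
```

```text
t 25.32 p [0.2969 0.2431 0.3988] w 0.0113 q [ 0.68  0.02 -0.27  1.29  0.01  1.72] F [-0.3  0.3 -3.2]
shift [-0.0012 -0.0085 -0.0015] rows>= 1.0
turn [ 0.0068 -0.0093 -0.0051] rows>= 1.0
shift after turn [-0.0012 -0.0086 -0.0015]
```

View pics/p25.png

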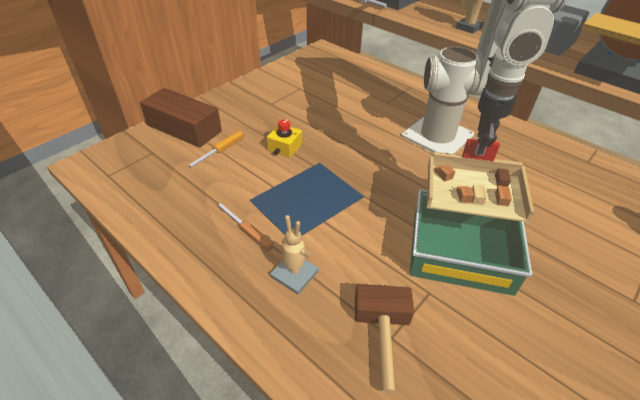

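View pics/p25t.png

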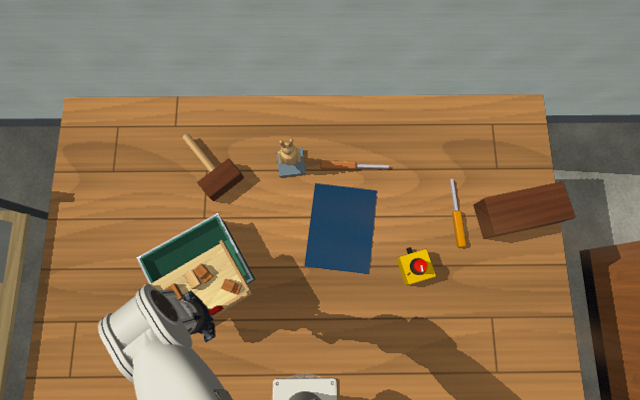

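Request:
arm_command:
  moves: [-0.02,-0.004,0,0,0,0,1,-0.025,-0.004,0,0,0,0,1,-0.02,0,0,0,0,0,1,0,0,0.008,0,0.05,0,1,0,0,0.012,0,0.08,0,1,0,0,0.012,0,0.08,0,1,0,0,0.012,0,0.08,0,1,0,0,0.012,0,0.08,0,1,0,0,0,0,0,0,1]

```text
clock: 26.17
eef_pos: [0.356, 0.2551, 0.4585]
tool_rot: [-0.216, 0.802, 0.146, 0.538]
ft_force: [-0.9, 0.1, -4.5]
grip_width: 0.0118
```

```bash
cat >> h.py <<'E'
def tray():
    o=bot.get_obs(); r=R.from_quat(o['tool_rot']).as_matrix(); p=o['eef_pos']
    tx,ty,tz=-r[:,2],-r[:,1],-r[:,0]; g=p+.155*r[:,0]; m=g-.164*tx-.074*tz
    b=np.array([.422,.3205,0]); az=np.radians(30.5); M=np.array([np.cos(az),np.sin(az),0]);L=np.array([-np.sin(az),np.cos(az),0])
    print('tilt deg',np.degrees(np.arccos(tz[2])).round(1),'mouth along m',((m-b)@M).round(3),'lat',((m-b)@L).round(3),'z',m[2].round(3),'roll',ty[2].round(3),'q',o['joint_pos'].round(2),'t',o['clock'],'w',o['grip_width'].round(4))
E
python3 -c "
from h import *
tray();save('scene','p26',(380,80,200,240),2.5)"
```

```text
Traceback (most recent call last):
  File "h.py", line 37, in tray
    print('tilt deg',np.degrees(np.arccos(tz[2])).round(1),'mouth along m',((m-b)@M).round(3),'lat',((m-b)@L).round(3),'z',m[2].round(3),'roll',ty[2].round(3),'q',o['joint_pos'].round(2),'t',o['clock'],'w',o['grip_width'].round(4))
                                                                                                                                                                                                              ^^^^^^^^^^^^^^^^^^^^^
AttributeError: 'float' object has no attribute 'round'
```

```bash
sed -i "s/o\['grip_width'\].round(4))$/round(o['grip_width'],4))/" h.py
python3 -c "
from h import *
tray();save('scene','p26',(380,80,200,240),2.5)"
```

```text
tilt deg 22.3 mouth along m -0.025 lat -0.023 z 0.184 roll -0.001 q [0.61 0.28 0.15 1.83 0.03 1.65] t 26.1667 w 0.0118
```

View pics/p26.png

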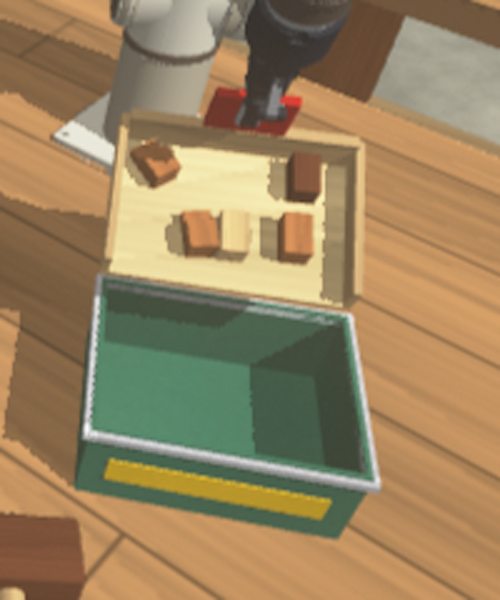

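Request:
arm_command:
  moves: [-0.004,0.004,0.02,0,0.07,0,1,-0.005,0.004,0.021,0,0.08,0,1,-0.006,0.004,0.021,0,0.08,0,1,-0.006,0.004,0.021,0,0.08,0,1,-0.007,0.004,0.02,0,0.08,0,1,0,0,0,0,0,0,1]

```text
clock: 26.72
eef_pos: [0.4212, 0.3097, 0.4141]
tool_rot: [-0.233, 0.882, 0.108, 0.394]
ft_force: [1.0, -0.6, -4.1]
grip_width: 0.0113
```

```bash
python3 -c "
from h import *
tray();save('scene','p27',(380,80,200,240),2.5)"
```

```text
tilt deg 41.8 mouth along m -0.037 lat -0.007 z 0.134 roll -0.006 q [0.62 0.63 0.47 2.14 0.07 1.64] t 26.7167 w 0.0113
```

View pics/p27.png

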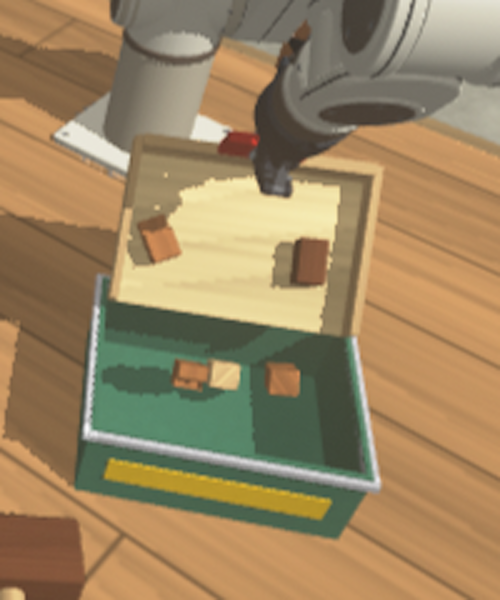

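Request:
arm_command:
  moves: [0,0.004,0,0,0,0,1,0,0,0,0,0,0,1,0,0,0,0,0,0,1,0,0,0,0,0,0,1,0,0,0,0,0,0,1,0,0,0,0,0,0,1]

```text
clock: 27.27
eef_pos: [0.4161, 0.3097, 0.4292]
tool_rot: [-0.231, 0.877, 0.112, 0.406]
ft_force: [-0.3, 0.7, -2.4]
grip_width: 0.0111
```

```bash
python3 -c "
from h import *
tray();save('scene','p28',(380,80,200,240),2.5)"
```

```text
tilt deg 40.2 mouth along m -0.033 lat -0.004 z 0.148 roll -0.008 q [0.62 0.6  0.47 2.14 0.07 1.64] t 27.2667 w 0.0111
```

View pics/p28.png

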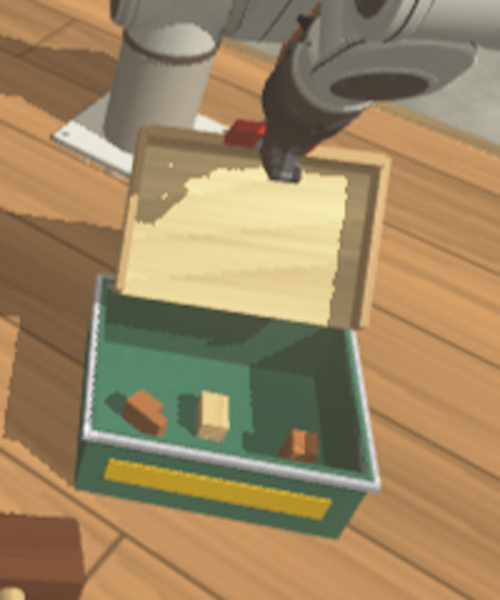

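Request:
arm_command:
  moves: [-0.01,0,-0.012,0,-0.06,0,1,-0.01,0,-0.02,0,-0.1,0,1,-0.01,0,-0.02,0,-0.1,0,1,0,0,-0.02,0,-0.1,0,1,0,0,-0.02,0,-0.1,0,1,0,0,-0.02,0,-0.1,0,1,0,0,-0.015,0,-0.08,0,1,0,0,0,0,0,0,1]

```text
clock: 27.98
eef_pos: [0.329, 0.2585, 0.5058]
tool_rot: [-0.182, 0.698, 0.18, 0.669]
ft_force: [-0.3, -0.9, -2.6]
grip_width: 0.0112
```

```bash
python3 -c "
from h import *
tray();go([.395,-.03,.42],az=30.5);save('scene','p29',(380,80,200,240),2.5);save('top','p29t',(120,180,160,160),3.5)"
```

```text
tilt deg 2.4 mouth along m 0.043 lat -0.007 z 0.27 roll -0.008 q [0.66 0.07 0.06 1.6  0.01 1.71] t 27.9833 w 0.0112
t 27.98 p [0.329  0.2585 0.5058] w 0.0112 q [0.66 0.07 0.06 1.6  0.01 1.71] F [-0.3 -0.9 -2.6]
shift [ 0.0872 -0.284  -0.0821] rows>= 8.0
turn [-0.0138 -0.0413 -0.0078] rows>= 1.0
shift after turn [ 0.0858 -0.2821 -0.0896]
```

View pics/p29.png

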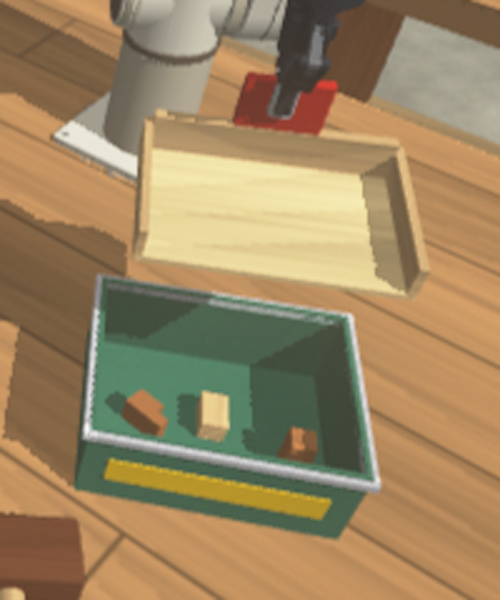

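View pics/p29t.png

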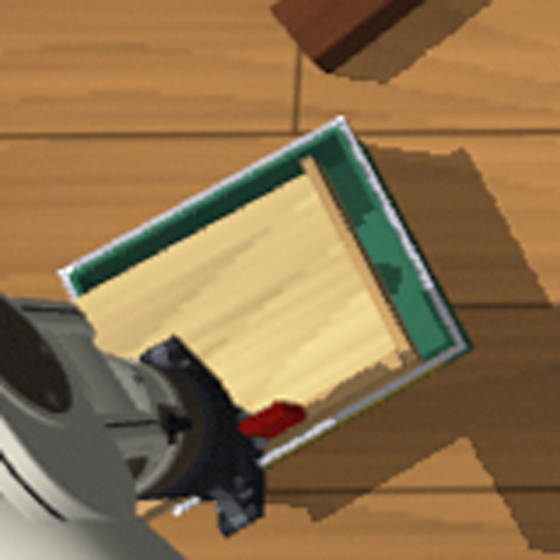

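Request:
arm_command:
  moves: [0,-0.018,-0.005,0,-0.02,0,1,0,-0.035,-0.011,0,0,0,1,0.01,-0.035,-0.011,0,0,0,1,0.01,-0.035,-0.011,0,0,0,1,0.01,-0.035,-0.011,0,0,0,1,0.01,-0.035,-0.011,0,0,0,1,0.01,-0.035,-0.011,0,0,0,1,0.01,-0.03,-0.01,0,0,0,1,0.01,-0.02,-0.005,0,0,0,1,0,0,0,0,0,0,1]

```text
clock: 28.92
eef_pos: [0.4076, -0.0336, 0.4239]
tool_rot: [-0.181, 0.705, 0.186, 0.66]
ft_force: [-0.2, -0.0, -2.0]
grip_width: 0.0115
```

```bash
python3 -c "
from h import *
go([.395,-.03,.40],az=77);save('top','p30t',(130,190,260,140),3);
im=bot.camera('top')
hsv=cv2.cvtColor(im,cv2.COLOR_RGB2HSV)
m=((hsv[:,:,0]>100)&(hsv[:,:,0]<120)&(hsv[:,:,1]>140)).astype(np.uint8); m[:,:300]=0; m[:,390:]=0;m[:180]=0;m[280:]=0
im2=cv2.imread('pics/p25t.png')[:,:,::-1]
hsv=cv2.cvtColor(np.ascontiguousarray(im2),cv2.COLOR_RGB2HSV)
m=((hsv[:,:,0]>98)&(hsv[:,:,0]<122)&(hsv[:,:,1]>120)).astype(np.uint8); m[:,:300]=0; m[:,390:]=0;m[:178]=0;m[280:]=0
c=max(cv2.findContours(m,0,2)[0],key=cv2.contourArea)
b=cv2.boxPoints(cv2.minAreaRect(c));P=np.array([onz('top',u,v,.003) for u,v in b]);print(b,P.round(4),P.mean(0),np.linalg.norm(P-np.roll(P,1,0),axis=1))"
```

```text
t 28.92 p [ 0.4076 -0.0336  0.4239] w 0.0115 q [-0.08  0.08 -0.14  1.41 -0.02  0.97] F [-0.2 -0.  -2. ]
shift [ 0.0246  0.0089 -0.0076] rows>= 1.0
turn [-0.8182 -0.0473 -0.0456] rows>= 7.0
shift after turn [0.0239 0.0131 0.0007]
[[304.5647  265.62778]
 [314.44006 183.33282]
 [377.847   190.94165]
 [367.97162 273.2366 ]] [[ 0.4336 -0.0018  0.003 ]
 [ 0.708  -0.0347  0.003 ]
 [ 0.6801 -0.2473  0.003 ]
 [ 0.4078 -0.2054  0.003 ]] [ 0.55738672 -0.1222808   0.003     ] [0.20523883 0.27635371 0.21450553 0.27560124]
```

View pics/p30t.png

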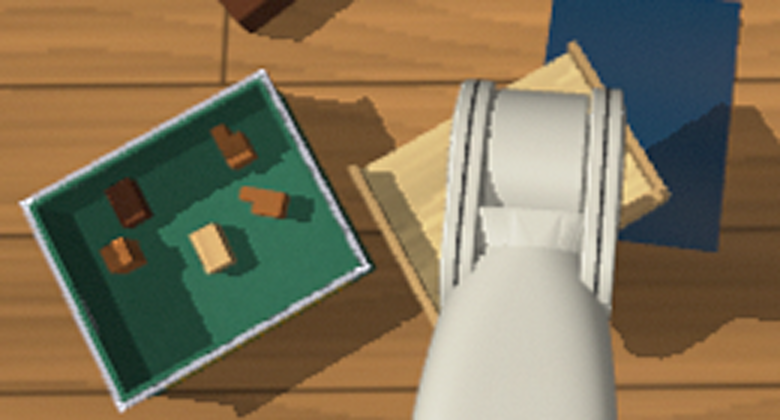

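Request:
arm_command:
  moves: [0,0,0,0,-0.04,-0.02,1,0,0,0,-0.1,0,0,1,0,0,0,-0.115,0,0,1,0,0,0,-0.115,0,0,1,0,0,0,-0.115,0,0,1,0,0,0,-0.115,0,0,1,0,0,0,-0.115,0,0,1,0,0,0,-0.1,0,0,1,0,0,0,-0.04,0,0,1,0,0,0,0,0,0,1]

```text
clock: 29.85
eef_pos: [0.4137, -0.0208, 0.4263]
tool_rot: [-0.449, 0.548, 0.463, 0.532]
ft_force: [0.3, 0.5, -1.9]
grip_width: 0.0112
```

```bash
python3 -c "
from h import *
go([.54,-.197,.36],az=77)"
```

```text
t 29.85 p [ 0.4137 -0.0208  0.4263] w 0.0112 q [-0.05  0.08 -0.14  1.39 -0.    0.12] F [ 0.3  0.5 -1.9]
shift [ 0.0624 -0.1559 -0.1523] rows>= 6.0
turn [ 0.0592 -0.0053 -0.0298] rows>= 1.0
shift after turn [ 0.0663 -0.1627 -0.1432]
```

Request:
arm_command:
  moves: [0,-0.015,-0.014,0.03,0,-0.03,1,0,-0.026,-0.024,0.02,0,0,1,0,-0.026,-0.024,0,0,0,1,0,-0.026,-0.024,0,0,0,1,0,-0.026,-0.024,0,0,0,1,0.01,-0.026,-0.02,0,0,0,1,0.02,-0.012,-0.01,0,0,0,1,0.02,0,0,0,0,0,1,0.01,0,0,0,0,0,1,0,0,0,0,0,0,1]

```text
clock: 30.68
eef_pos: [0.5516, -0.1883, 0.364]
tool_rot: [-0.444, 0.551, 0.444, 0.55]
ft_force: [-0.3, 0.2, -1.7]
grip_width: 0.0115
```

```bash
python3 -c "
from h import *
go([.54,-.197,.28],az=77);save('scene','p31',(180,60,220,165),3.6)"
```

```text
t 30.68 p [ 0.5516 -0.1883  0.364 ] w 0.0115 q [-0.33  0.42  0.16  1.31 -0.   -0.12] F [-0.3  0.2 -1.7]
shift [ 0.084   0.0095 -0.0108] rows>= 3.0
turn [ 0.0144 -0.0009 -0.0008] rows>= 1.0
shift after turn [ 0.084   0.0094 -0.0111]
```

View pics/p31.png

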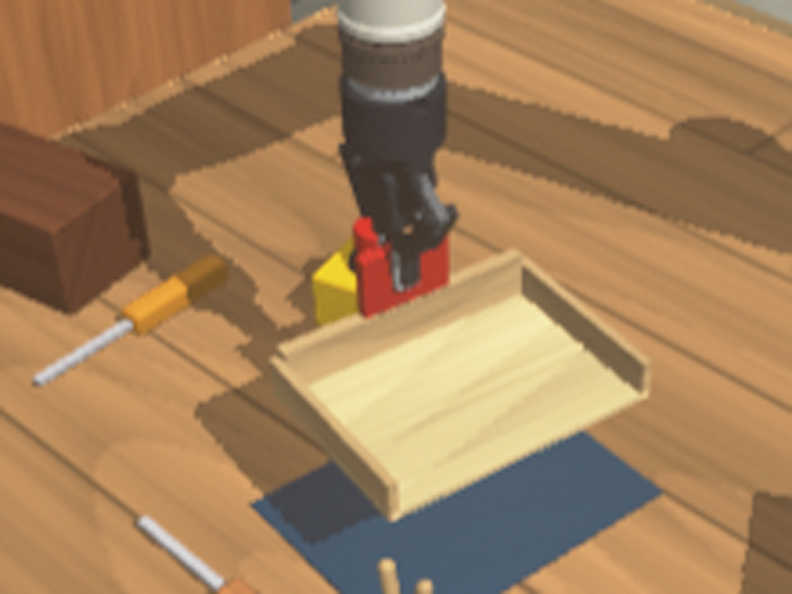

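Request:
arm_command:
  moves: [0.015,0.009,-0.009,0.014,0,0,1,0.025,0,0,0,0,0,1,0.025,0,0,0,0,0,1,0.025,0,0,0,0.01,0,1,0.015,0,0,0,0,0,1,0,0,0,0,0,0,1]

```text
clock: 31.23
eef_pos: [0.5459, -0.1912, 0.2646]
tool_rot: [-0.447, 0.553, 0.436, 0.552]
ft_force: [-0.5, -0.3, -2.8]
grip_width: 0.0111
```

```bash
python3 -c "
from h import *
go([.54,-.197,.240],az=77)"
```

```text
t 31.23 p [ 0.5459 -0.1912  0.2646] w 0.0111 q [-0.33  0.48 -0.02  1.06 -0.01 -0.11] F [-0.5 -0.3 -2.8]
shift [ 0.0246  0.0047 -0.0067] rows>= 1.0
turn [ 0.0043 -0.011   0.0112] rows>= 1.0
shift after turn [ 0.0246  0.0044 -0.007 ]
```

Request:
arm_command:
  moves: [0.01,0.004,-0.008,0,-0.01,0.011,1,0.01,0,0,0,0,0,1,0.005,0,0,0,0,0,1,0,0,0,0,0,0,1]

```text
clock: 31.57
eef_pos: [0.5422, -0.1979, 0.2423]
tool_rot: [-0.443, 0.551, 0.44, 0.553]
ft_force: [0.3, 0.6, -3.2]
grip_width: 0.0109
```

```bash
python3 -c "
from h import *
go([.54,-.197,.239],az=77);save('scene','p32',(180,60,220,165),3.6)"
```

```text
t 31.57 p [ 0.5422 -0.1979  0.2423] w 0.0109 q [-0.35  0.51 -0.05  1.01  0.   -0.13] F [ 0.3  0.6 -3.2]
shift [0.0032 0.0024 0.0004] rows>= 1.0
turn [ 0.0063 -0.0004  0.005 ] rows>= 1.0
shift after turn [0.0033 0.0024 0.0003]
```

View pics/p32.png

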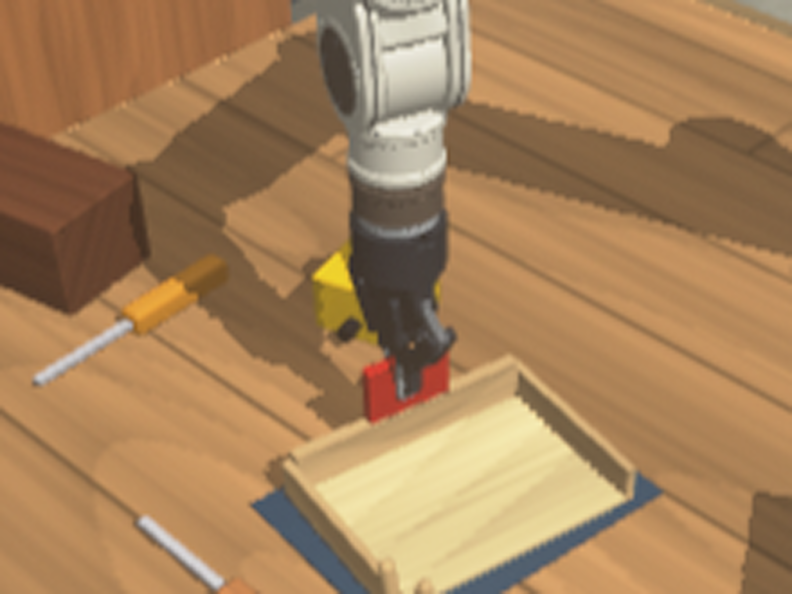

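Nearly down; lower gently until the wrist force shows contact.

Request:
arm_command:
  moves: [0.004,0,0,0,0,0,1,0.004,0,0,0,0,0,1,0,0,0,0,0,0,1]

```text
clock: 31.87
eef_pos: [0.5428, -0.1982, 0.2433]
tool_rot: [-0.445, 0.55, 0.438, 0.555]
ft_force: [-0.4, 0.4, -2.7]
grip_width: 0.0115
```

```bash
python3 -c "
from h import *
go([.54,-.197,.239],az=77)"
```

```text
t 31.87 p [ 0.5428 -0.1982  0.2433] w 0.0115 q [-0.35  0.5  -0.05  1.01  0.   -0.13] F [-0.4  0.4 -2.7]
shift [0.0043 0.0031 0.0005] rows>= 1.0
turn [ 0.006  -0.0008  0.0124] rows>= 1.0
shift after turn [0.0043 0.003  0.0005]
```

Request:
arm_command:
  moves: [0.008,0,0,0,0,0,1,0.006,0,0,0,0,0,1]

```text
clock: 32.03
eef_pos: [0.5435, -0.1985, 0.241]
tool_rot: [-0.448, 0.548, 0.435, 0.557]
ft_force: [-20.7, 7.7, 41.2]
grip_width: 0.0111
```

```bash
python3 -c "
from h import *
go([.54,-.197,.239],az=77)"
```

```text
t 32.03 p [ 0.5435 -0.1985  0.241 ] w 0.0111 q [-0.35  0.5  -0.06  0.99  0.   -0.13] F [-20.7   7.7  41.2]
shift [0.0019 0.0038 0.0007] rows>= 1.0
turn [ 0.0051 -0.0017  0.022 ] rows>= 1.0
shift after turn [0.002  0.0038 0.0007]
```

Request:
arm_command:
  moves: [0,0,0,0,0,0.015,1,0,0,0,0,0,0,0.2,0,0,0,0,0,0,0,0,0,0,0,0,0,0,0,0,0,0,0,0,0,-0.025,0,0,0,0,0,0,-0.035,0,0,0,0,0,0,-0.035,0,0,0,0,0,0,-0.03,0,0,0,0,0,0,0,0,0,0,0,0,0]

```text
clock: 32.87
eef_pos: [0.543, -0.1981, 0.3681]
tool_rot: [-0.443, 0.551, 0.44, 0.554]
ft_force: [1.6, -0.1, 0.8]
grip_width: 0.0431
```

```bash
python3 -c "
from h import *
go([.423,-.35,.36],az=-22)
save('scene','p33',(180,60,220,165),3.6);save('top','p33t',(270,160,200,140),4)"
```

```text
t 32.87 p [ 0.543  -0.1981  0.3681] w 0.0431 q [-0.35  0.41  0.15  1.3   0.   -0.13] F [ 1.6 -0.1  0.8]
shift [ 0.0075  0.0836 -0.1746] rows>= 5.0
turn [-1.4089 -0.0048  0.0058] rows>= 12.0
shift after turn [0.0081 0.1858 0.0543]
```

View pics/p33.png

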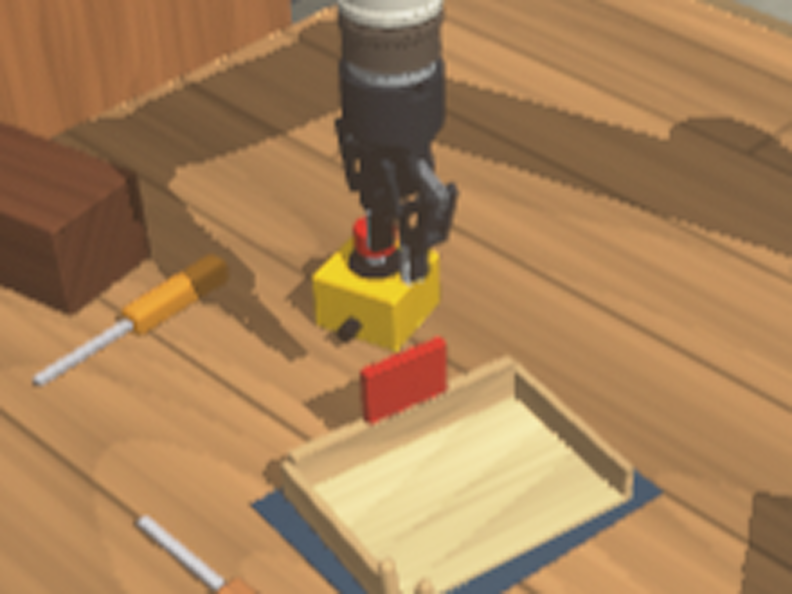

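View pics/p33t.png

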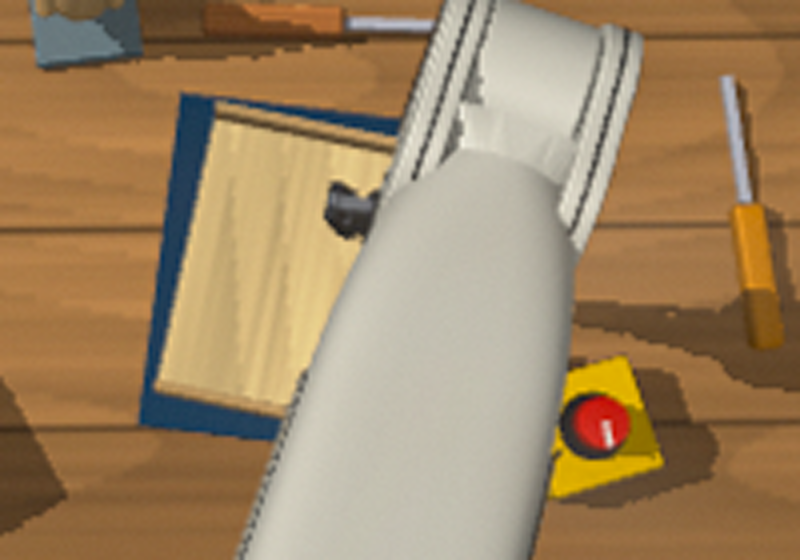

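Request:
arm_command:
  moves: [0,0.017,-0.035,0,0,0,-1,0,0.017,-0.035,0,0,0,-1,0,0.017,-0.035,0,0,0,-1,0,0.017,-0.035,0,0,0,-1,0,0.01,-0.025,0,0,0,-1,0,0,0,0,0,0,-1,0,0,0,0,0,0,-1]

```text
clock: 33.55
eef_pos: [0.4251, -0.3441, 0.3469]
tool_rot: [-0.436, 0.552, 0.451, 0.549]
ft_force: [0.5, 0.2, 1.1]
grip_width: 0.0855
```

```bash
python3 -c "
from h import *
go([.423,-.35,.243],az=77)
save('top','p34t',(300,180,160,120),5)"
```

```text
t 33.55 p [ 0.4251 -0.3441  0.3469] w 0.0855 q [-0.68  0.37  0.04  1.26  0.   -0.47] F [0.5 0.2 1.1]
shift [ 0.1038 -0.0012 -0.0073] rows>= 3.0
turn [ 0.0116  0.0102 -0.02  ] rows>= 1.0
shift after turn [ 0.1039  0.0008 -0.0063]
```

View pics/p34t.png

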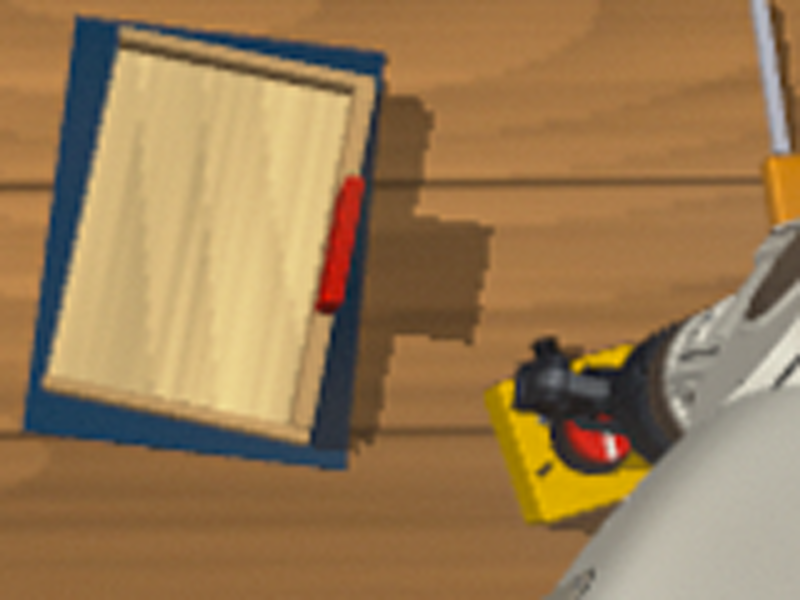

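Request:
arm_command:
  moves: [0.025,0,-0.007,0,0.01,-0.02,-1,0.03,0,0,0,0,0,-1,0.025,0,0,0,0,0,-1,0,0,0,0,0,0,-1]

```text
clock: 33.93
eef_pos: [0.4258, -0.3476, 0.2623]
tool_rot: [-0.445, 0.549, 0.445, 0.55]
ft_force: [-1.4, 0.9, -0.4]
grip_width: 0.085
```

```bash
python3 -c "
from h import *
go([.423,-.35,.243],az=77)
save('scene','p35',(220,60,140,110),5.5)"
```

```text
t 33.93 p [ 0.4258 -0.3476  0.2623] w 0.085 q [-0.68  0.44 -0.1   1.03  0.   -0.48] F [-1.4  0.9 -0.4]
shift [ 0.0193  0.0023 -0.0029] rows>= 1.0
turn [0.017  0.0008 0.001 ] rows>= 1.0
shift after turn [ 0.0193  0.0022 -0.0029]
```

View pics/p35.png

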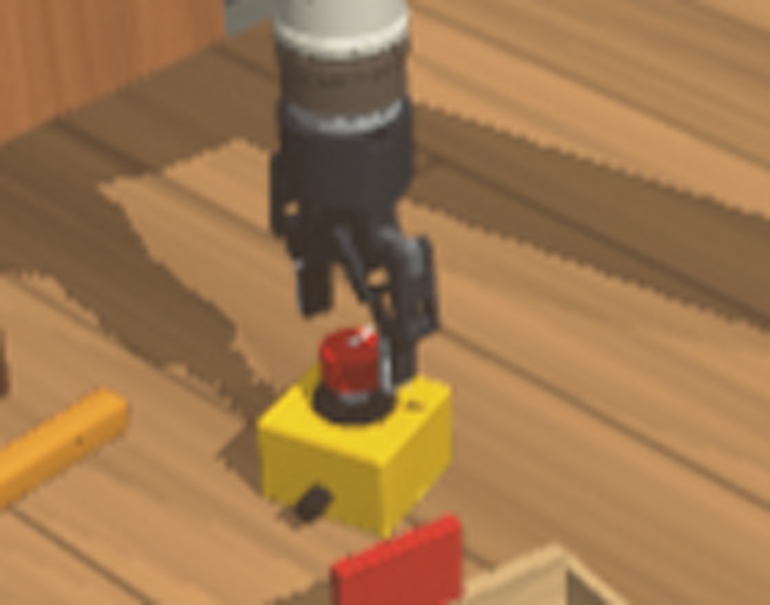

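Request:
arm_command:
  moves: [0.012,0.002,-0.003,0,0,0,-1,0.01,0,0,0,0,0,-1,0,0,0,0,0,0,-1]

```text
clock: 34.23
eef_pos: [0.4268, -0.3489, 0.2441]
tool_rot: [-0.448, 0.547, 0.445, 0.55]
ft_force: [0.7, -0.4, -0.3]
grip_width: 0.0852
```

```bash
python3 -c "
from h import *
go([.423,-.35,.243],az=77)
save('scene','p36',(220,60,140,110),5.5)"
```

```text
t 34.23 p [ 0.4268 -0.3489  0.2441] w 0.0852 q [-0.69  0.46 -0.12  0.99  0.   -0.48] F [ 0.7 -0.4 -0.3]
shift [ 0.0011  0.0035 -0.0018] rows>= 1.0
turn [ 0.0221 -0.0007  0.0057] rows>= 1.0
shift after turn [ 0.0011  0.0035 -0.0019]
```

View pics/p36.png

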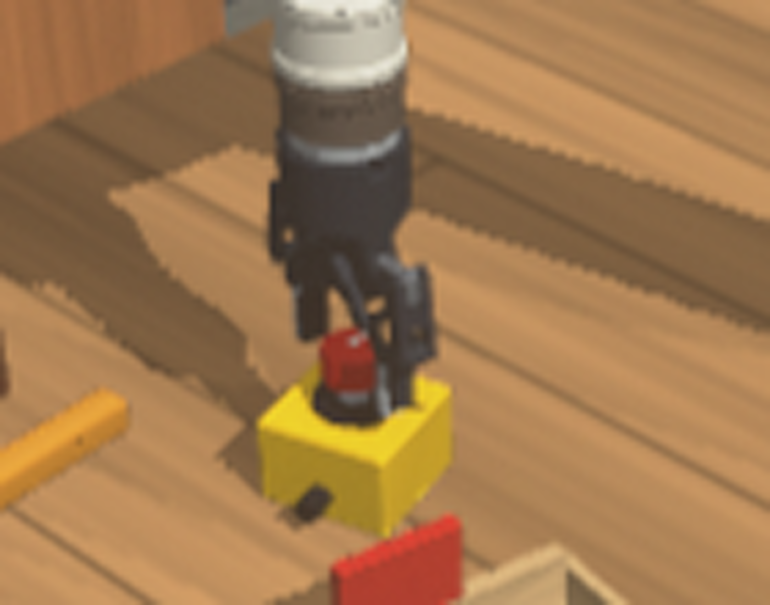

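Centred around the cap. Close.

Request:
arm_command:
  moves: [0,0.004,-0.001,0,0,0,-1,0,0,0,0,0,0,1,0,0,0,0,0,0,1,0,0,0,0,0,0,1,0,0,0,0,0,0,1,0,0,0,0,0,0,1]

```text
clock: 34.78
eef_pos: [0.4244, -0.35, 0.2504]
tool_rot: [-0.452, 0.547, 0.441, 0.55]
ft_force: [-1.4, 0.5, 0.7]
grip_width: 0.0386
```

```bash
python3 -c "
from h import *
go([.423,-.35,.243],az=77)
save('scene','p37',(220,60,140,110),5.5);print(bot.get_obs()['ft_torque'])"
```

```text
t 34.78 p [ 0.4244 -0.35    0.2504] w 0.0386 q [-0.69  0.45 -0.12  0.99  0.   -0.49] F [-1.4  0.5  0.7]
shift [ 0.0074  0.0015 -0.0002] rows>= 1.0
turn [ 0.0232 -0.006   0.014 ] rows>= 1.0
shift after turn [ 0.0074  0.0014 -0.0003]
[0.14133178 0.18319324 0.05560005]
```

View pics/p37.png

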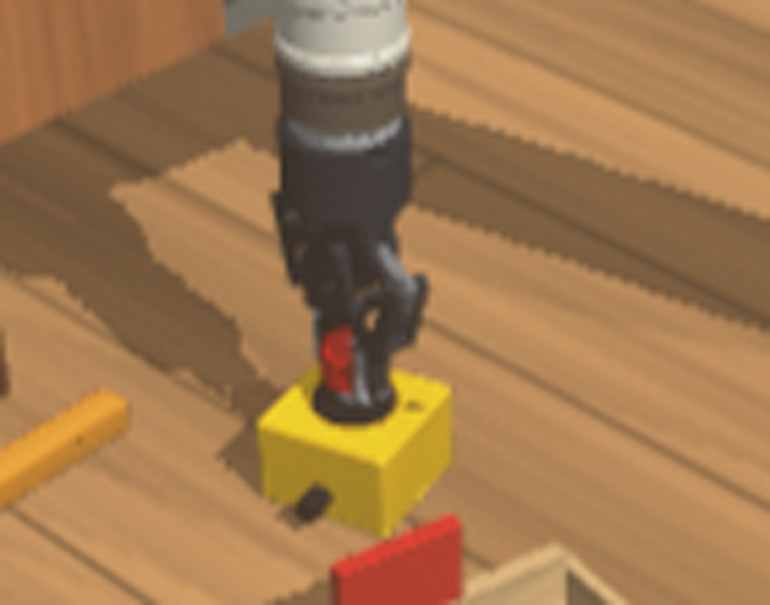

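Request:
arm_command:
  moves: [0.001,0,0,0.1,0,0,1,0.001,0,0,0.11,0,0,1,0.001,0,0,0.11,0,0,1,0.001,0,0,0.11,0,0,1,0.001,0,0,0.11,0,0,1,0.001,0,0,0.11,0,0,1,0.001,0,0,0.11,0,0,1,0.001,0,0,0.11,0,0,1,0,0,0,0,0,0,1]

```text
clock: 35.58
eef_pos: [0.4238, -0.3505, 0.2457]
tool_rot: [-0.164, 0.685, 0.155, 0.693]
ft_force: [-1.4, 1.3, 3.3]
grip_width: 0.038
```

```bash
python3 -c "
from h import *
go([.423,-.35,.25],az=77)
print(bot.get_obs()['ft_torque'])"
```

```text
t 35.58 p [ 0.4238 -0.3505  0.2457] w 0.038 q [-0.69  0.45 -0.13  0.97  0.    0.43] F [-1.4  1.3  3.3]
shift [-0.0044  0.0007 -0.0005] rows>= 1.0
turn [-8.898e-01  3.000e-04  1.750e-02] rows>= 8.0
shift after turn [-0.0043  0.0009  0.0003]
[ 0.21999225  0.24860449 -0.01261951]
```

Request:
arm_command:
  moves: [0,0,0,0.1,0,0,1,0,0,0,0.1,0,0,1,0,0,0,0.08,0,0,1,0,0,0,0.05,0,0,1]

```text
clock: 35.92
eef_pos: [0.4239, -0.3512, 0.2476]
tool_rot: [-0.052, 0.701, 0.04, 0.71]
ft_force: [-0.8, -9.8, 1.2]
grip_width: 0.0384
```

```bash
python3 -c "
from h import *
go([.423,-.35,.25],az=77)
print(bot.get_obs()['ft_torque']);save('scene','p38',(220,60,140,110),5.5)"
```

```text
t 35.92 p [ 0.4239 -0.3512  0.2476] w 0.0384 q [-0.69  0.45 -0.13  0.97 -0.    0.75] F [-0.8 -9.8  1.2]
shift [-0.0024  0.0012 -0.0008] rows>= 1.0
turn [-1.2127 -0.0014  0.0217] rows>= 11.0
shift after turn [-0.0024  0.0012  0.0009]
[-2.45980395  0.34584993  1.4798635 ]
```

View pics/p38.png

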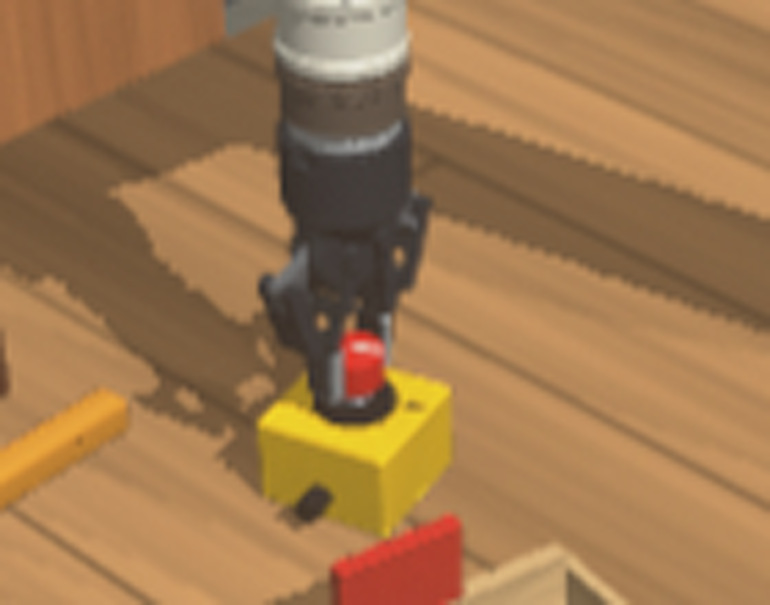

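Request:
arm_command:
  moves: [0,0,0,0,0,0,1,0,0,0,0,0,0,-1,0,0,0,0,0,0,-1,0,0,0,0,0,0,-1,0,0,0,0,0,0,-1,-0.02,0,0,0,0,0,-1,-0.035,0,0,0,0,0,-1,-0.04,0,0,0,0,0,-1,-0.04,0,0,0,0,0,-1,-0.03,0,-0.03,0,0,0,-1,0,0,-0.04,0,0,0,-1,0,0,-0.04,0,0,0,-1,0,0,-0.04,0,0,0,-1,0,0,0,0,0,0,-1,0,0,0,0,0,0,-1]

```text
clock: 37.22
eef_pos: [0.2698, -0.3688, 0.4147]
tool_rot: [-0.053, 0.702, 0.046, 0.709]
ft_force: [-0.7, -0.8, 0.1]
grip_width: 0.0852
```

```bash
python3 -c "
from h import *
go([.25,-.35,.4])
save('scene','p39');save('top','p39t')
a=cv2.imread('pics/p39t.png');cv2.imwrite('pics/p39z.png',cv2.resize(a[140:300,130:470],None,fx=2.3,fy=2.3,interpolation=cv2.INTER_CUBIC))"
```

```text
t 37.22 p [ 0.2698 -0.3688  0.4147] w 0.0852 q [-0.94  0.14 -0.09  1.32  0.    0.49] F [-0.7 -0.8  0.1]
shift [ 0.0143  0.0216 -0.0171] rows>= 1.0
```

View pics/p39.png

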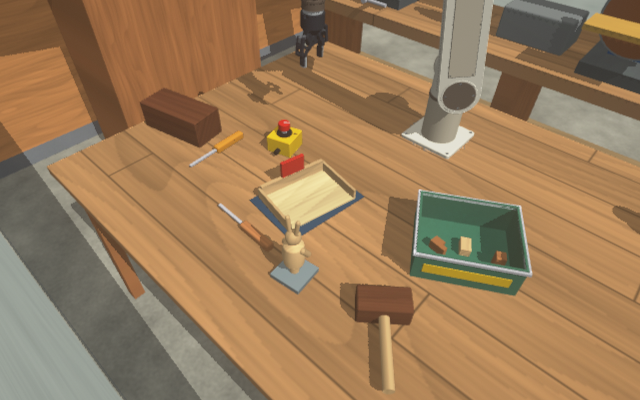

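View pics/p39z.png

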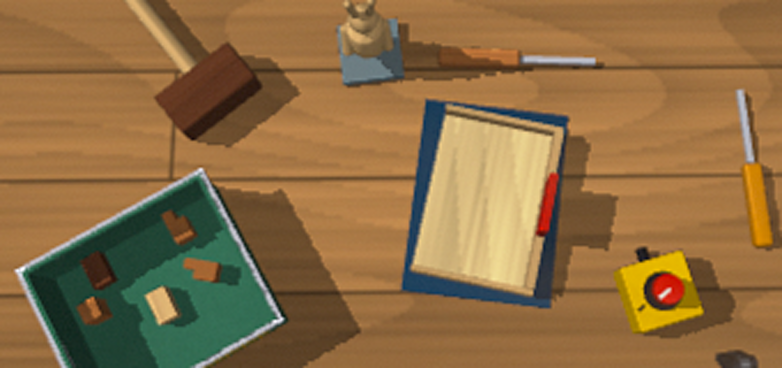

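Run:
```python
from h import *
a=cv2.imread('pics/p39t.png')
cv2.imwrite('pics/p39c.png',cv2.resize(a[240:295,390:445],None,fx=10,fy=10,interpolation=cv2.INTER_CUBIC))
def Z(u,v,z): return onz('top',130+u/2.3,140+v/2.3,z)
P=np.array([Z(445,104,.039),Z(566,128,.048),Z(533,298,.048),Z(411,272,.039)]);print(P.round(3),P.mean(0))
Q=np.array([Z(427,99,.003),Z(568,116,.003),Z(550,308,.003),Z(402,289,.003)]);print(Q.round(3),Q.mean(0))
```

```text
[[ 0.691 -0.065  0.039]
 [ 0.653 -0.234  0.048]
 [ 0.417 -0.181  0.048]
 [ 0.454 -0.016  0.039]] [ 0.55387114 -0.1240722   0.0435    ]
[[ 0.709 -0.039  0.003]
 [ 0.682 -0.244  0.003]
 [ 0.406 -0.209  0.003]
 [ 0.434 -0.002  0.003]] [ 0.55751158 -0.12365931  0.003     ]
```

View pics/p39c.png

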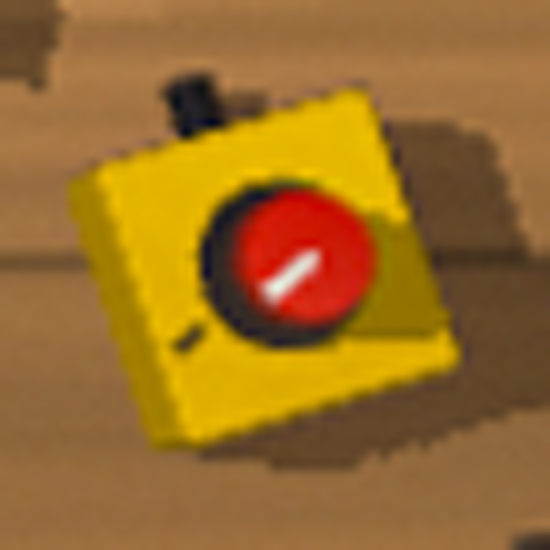

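```bash
python3 -c "
from workcell import bot
print(bot.job_done())"
```

```text
the job is handed in; nothing more can be done
None
```

The job is handed in at about 37 s of the 208 s; no verdict was reported.

**What I did:**
- I pressed the mushroom until it bottomed, with about 34 N at the wrist.
- I put the three loose offcuts that were there (loose1, loose2 and loose5) into the tray with the two already in it.
- I tipped the tray over the bin to about 42°, then set it back on its mat.
- I twisted the mushroom clockwise until the torque rose to about 1.5 N m at the end stop, then let go.

**Last checks:**
- **Offcuts:** all five show in the top view, lying inside the bin with none on the bench.
- **Tray:** it is empty and flat on its mat, with its centre about 4 mm from the mat's centre.
- **Mushroom:** it is released, and its white line points at the black mark.
- **Bystanders:** the figure, mallet and both gouges look unmoved by eye.
- **Gripper:** it is open and clear of everything.

**What differed from plan:** loose2 moved about 3 cm inside the tray before I lifted it, while the arm was not near it, but it stayed in. The wrist joint reached its range near 42°, short of the 50° I wanted; the tray still emptied fully. My first turn after the press went the wrong way and took the last joint up to its limit; I turned it back.

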